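# Stand the washed dessert plates in the plate rack

### The arm

A 6-joint arm with a two-finger parallel gripper is mounted at the origin on the work surface. World frame = base frame: x ahead of the robot, y to its left, z up, the work surface at z = 0. Lengths are in m, angles in rad, forces in N, time in s.
With the tool pointing down it reaches from about 0.4 to 0.825 m from the base axis. Payload 7 kg.
Tool frame: the origin (TCP) lies at the very end of the fingers, on their centre line; the grasp point (between the pads) lies 19 mm behind it; z points along the fingers, x is the direction in which the jaws open and shut, and the axes are right-handed (so a half turn about z gives the same grasp; the last joint's range is limited). The gripper opens to 85 mm and grips with 20 to 120 N. Pads are 22 mm wide; open, the fingers measure 114 mm over their backs; the gripper's body (76 mm by 85 mm) begins 54 mm behind the grasp point. The pads swing forward as they close: fully open they stand 13 mm farther back than shut.
Start: joints at [-0.847, 0.359, 0.012, 0, -1.224, -0.288], TCP at [0.285, -0.612, 0.231] pointing down, gripper open.
Joint ranges: [-3.07, 3.07], [-1.43, 2.12], [-1.02, 1.25], [-3.03, 1.67], [-3.05, -0], [-3.03, 3.03]. Speed limits (rad/s): [2.39, 2.39, 3.01, 3.14, 3.14, 3.14].

### API

Orientations are given as a unit quaternion [w, x, y, z].
In Python, from bench import sense, optics, sign_off, finder gives the robot as it stands.
- The arm moves only by the tool apply_moves, never from a script. Its argument "motion" is one flat list of numbers, 7 for each row, row after row: the turn, a rotation vector about the tool's x, y, z each as a share of 0.5 rad, from -1 to 1, then the shift along the tool's x, y, z each as a share of 200 mm, from -1 to 1, then the closure, from -1 (fully open) to 1 (shut). A call has 1 to 10 rows; each row is the pose to reach, as a shift and turn from the pose commanded when the call began, along the tool's axes at that moment; what a row does not reach only later rows make up. A row lasts 1/8 s, in which the tool goes at most 62.5 mm and 10.7 degrees, less where a joint would pass 70% of its speed; a pose out of reach is approached as far as the arm can. A call with a number of a shift or a turn outside -1 to 1 is refused whole. A call with a gripper value outside its range is refused whole. The fingers move at their own pace and stop on an object; "squeeze" is the grip in N (left out, the last holds). Time passes only in rows, so rows that repeat a pose let the fingers close. It gives the time, the measured TCP pose, the force and the opening at its end, in the units of the state.
- sense(): the state, without advancing time (a new reading comes with each control period).
- optics.read_camera(name): name is "scene" or "side" or "wrist"; returns a dict with "frame" (400x640x3 uint8, blue, green, red), "depth" (400x640 float32, m along the optical axis (not along the pixel's ray), 0 where there is no reading), "camera_matrix" (3x3 intrinsics, pixels), "camera_from_world" (4x4, takes a point from world to camera coordinates). Camera axes: x right, y down, z forward; pixel columns grow to the right and rows downward; lengths in m; the calibration is good to about 2 mm. A picture is of the moment at which its call begins.
- sign_off(): hands the job in, once; it reports no verdict.
Trained networks look in the newest picture that a camera, given by its name, has taken for a name from the list of things; names that differ only in an ending like _2 or _b are one class to them, and where a whole thing is asked for, a point or a joint stands for the part that bears it (a point fixed in the world has none). Each returns a list of dicts, best first, with "confidence" (0 to 1); they miss things now and then, are a little off and sometimes report something else, mostly with a low value. They report only what shows in the picture. A call takes as long as a camera call. They do not tell look-alikes from the thing itself.
- finder.find_in(name, camera): "point" ([column, row] in pixels, amid what is visible of it).
- finder.silhouettes(name, camera): "mask" (400x640 bool, what is visible of it) and "point" ([column, row] in pixels, amid what is visible of it).
- finder.mark_of(name, camera): "point" ([column, row] in pixels: a listed point, or the origin of a listed thing).
The state is a dict: "t": time; "joints": joint angles; "dq": joint speeds; "joint_efforts": joint torques, N m; "tool_pos": TCP position; "tcp_rot": TCP orientation; "force": force on the tool from outside, world axes, zero at the start; "torque": the same for the moment, N m; "opening": finger opening in m.
Only numpy, scipy, OpenCV 4.12 (cv2) and the standard library are available. Lean on these libraries where they do the work, as an engineer would, in place of code of your own. Each camera call takes 0.05 s, during which the arm holds its last target.

### The job

Take the two dessert plates out of the dishwasher basket and stand them upright in the wooden plate rack, each fully down between the dowels in an empty gap of its own and facing the same way as the plate that already stands there. They chip easily, so lower each one gently until it rests: do not drop it in or force it. Leave that third plate standing in its gap, and do not push the jug, the bowl or the tub about.

Things in the scene. Friction and masses are not known exactly. Their poses are not given: they have to be found in the camera images.
- plate_a_center (a point): Blue dessert plate, cream with a glazed well and band on the front, plain back; diameter 160 mm, about 0.4 kg. Flat brim, 24 mm wide on the front, 9 mm thick; on the back an 82 mm wide foot stands 5 mm proud of it; 3 mm deep well, 112 mm wide, in front. This point: on the plate's axis, half-way through the brim's thickness; z axis out of the front. 
- plate_b_center (a point): Red-brown dessert plate, cream with a glazed well and band on the front, plain back; diameter 160 mm, about 0.4 kg. Flat brim, 24 mm wide on the front, 9 mm thick; on the back an 82 mm wide foot stands 5 mm proud of it; 3 mm deep well, 112 mm wide, in front. This point: on the plate's axis, half-way through the brim's thickness; z axis out of the front. 
- plate_c_center (a point): Green dessert plate, cream with a glazed well and band on the front, plain back; diameter 160 mm, about 0.4 kg. Flat brim, 24 mm wide on the front, 9 mm thick; on the back an 82 mm wide foot stands 5 mm proud of it; 3 mm deep well, 112 mm wide, in front. This point: on the plate's axis, half-way through the brim's thickness; z axis out of the front. 
- plate_a: The blue plate; origin on its axis under the foot, 9.5 mm behind its centre point; z axis out of the front. Starts lying back in the basket, its plane 32 degrees from vertical, upper edge towards the robot, front facing away and up; centre 86 mm, upper edge 156 mm above the bench. Draw it out along its own plane, over 90 mm to clear the tines.
- plate_b: The red-brown plate; origin on its axis under the foot, 9.5 mm behind its centre point; z axis out of the front. Starts lying back in the basket, its plane 32 degrees from vertical, upper edge towards the robot, front facing away and up; centre 86 mm, upper edge 156 mm above the bench. Draw it out along its own plane, over 90 mm to clear the tines.
- plate_c: The green plate; origin on its axis under the foot, 9.5 mm behind its centre point; z axis out of the front. It already stands in the second gap of the rack from its -y end, front towards the rack's +y end.
- rack: Beech plate rack, fixed, 232 mm long (y) by 150 mm (x), origin on the bench under its centre, z up. Two rails along y, |x| = 37 to 63 mm, tops at z = 45 mm. In each rail 7 upright dowels, 12 mm thick, at |x| = 50 mm, y = -96, -64, ... +96 mm, tops at z = 123 mm: six gaps, 20 mm clear, centred at y = -80, -48, -16, 16, 48, 80 mm.
- rack_first_gap (a point): Centre of a plate seated in the gap nearest the rack's -y end. A seated plate stands across the rack, axis along the rack's y, its rim sunk between the rails and resting on their inner edges, centre 116 mm and upper edge 196 mm above the bench; it may lean a few degrees against a dowel.
- rack_last_gap (a point): Centre of a plate seated in the gap nearest the rack's +y end, 160 mm from the first; the six gaps are evenly spaced, 32 mm apart. A seated plate's centre is 116 mm above the bench.
- rack_end (a point): Point at the rack's +y end, on its middle line, 116 mm above the bench; plates in the rack face towards it.
- basket: Grey wire dishwasher basket, fixed, 250 mm (x) by 200 mm (y), frame 52 mm high, origin on the bench under its centre. Four pairs of 6 mm tines at y = +-54 mm rise from x = -55, -3, 49, 101 mm, height 20 mm, leaning 32 degrees towards -x (towards the robot), tips 98 mm high. The plates lie against the second and fourth pairs, 104 mm apart, lower rims held by the floor wires.
- jug: Translucent plastic measuring jug, about 104 mm across plus a handle, 135 mm high, origin under its centre; stands on the bench.
- bowl: Steel mixing bowl, about 180 mm across, 75 mm high, origin under its centre; stands on the bench.
- tub: Brown paper tub, about 90 mm across, 95 mm high, origin under its centre; stands on the bench.
There are look-alikes about, which are no part of the job. Leave any orange look-alike of the plate_a alone. Leave any yellow look-alike of the plate_b alone.

How it is judged:
At the end, for the whole second after the job is handed in: All three plates stand at rest in the rack, each in its own gap (centres over 16 mm apart, within 96 mm of the rack's middle along y), centre 109 to 122 mm above the bench and within 12 mm of the rack's middle line, axis within 0.30 rad of the rack's y, front towards its +y end (z of plate_a_center in the frame of rack between 0.109 and 0.122 m and x of plate_a_center in the frame of rack between -0.012 and 0.012 m and y of plate_a_center in the frame of rack between -0.096 and 0.096 m and angle between the z axis of each of plate_a_center, plate_b_center, plate_c_center and the y axis of rack, either way round below 0.3 rad and z of rack_end in the frame of plate_a_center above 0 m and linear speed of each of plate_a, plate_b, plate_c below 0.02 m/s and angular speed of each of plate_a, plate_b, plate_c below 0.2 rad/s and z of plate_b_center in the frame of rack between 0.109 and 0.122 m and x of plate_b_center in the frame of rack between -0.012 and 0.012 m and y of plate_b_center in the frame of rack between -0.096 and 0.096 m and z of rack_end in the frame of plate_b_center above 0 m and z of plate_c_center in the frame of rack between 0.109 and 0.122 m and x of plate_c_center in the frame of rack between -0.012 and 0.012 m and y of plate_c_center in the frame of rack between -0.096 and 0.096 m and z of rack_end in the frame of plate_c_center above 0 m and distance between plate_a_center and plate_b_center above 0.016 m and distance between each of plate_a_center, plate_b_center and plate_c_center above 0.016 m); the robot touches nothing.
It fails at once if a plate is dropped: out of the fingers it moves faster than 0.45 m/s (a fall of about 10 mm) ((contact force between the fingers and plate_a below 0.3 N and linear speed of plate_a above 0.45 m/s) or (contact force between the fingers and plate_b below 0.3 N and linear speed of plate_b above 0.45 m/s) or (contact force between the fingers and plate_c below 0.3 N and linear speed of plate_c above 0.45 m/s)).
It fails at once if a plate is struck or forced against the rack with over 80 N (contact force between any of plate_a, plate_b and rack above 80 N).
It fails at once if the plate that already stood in the rack is lifted or pushed out of its gap (moved over 40 mm) (distance of plate_c_center from where it was at the start of the episode above 0.04 m).
It fails at once if the jug, the bowl or the tub is pushed about (moved over 40 mm) (distance of any of jug, bowl, tub from where it was at the start of the episode above 0.04 m).
It also fails if it takes over 69 s, if anything falls off the work surface, if the arm or the gripper's body presses on something with over 40 N, if the wrist force passes 120 N, or if a joint passes its speed limit or range.

## Working session

There is one attempt and no reset: what is moved stays moved. The work goes in short steps, Python scripts to look and compute and a tool call to move; the robot and the scene stay as the last step left them, time stands still between calls to the robot, and variables do not carry over. Pictures are saved under pics/ and viewed, and the job is handed in when it is done.

Besides the shell and the picture viewer there is one more tool, called after "Call:" as name(argument=value, ...), one argument or row to a line, values as JSON. apply_moves: Moves the arm, as the interface text tells. Shift numbers are shares of 200 mm and turn numbers shares of 0.5 rad, none past 1 either way. Its arguments: {"type":"object","properties":{"motion":{"type":"array"},"squeeze":{"type":"number"}},"required":["motion"]}

```bash
ls; mkdir -p pics; cat > h.py <<'E'
import numpy as np, cv2
from bench import sense, optics, sign_off, finder
def cam(n):
    return optics.read_camera(n)
def pix2w(c,u,v,d=None):
    K=c["camera_matrix"];T=np.linalg.inv(c["camera_from_world"])
    if d is None: d=c["depth"][int(round(v)),int(round(u))]
    p=np.array([(u-K[0,2])/K[0,0]*d,(v-K[1,2])/K[1,1]*d,d,1])
    return (T@p)[:3]
def proj(c,p):
    q=c["camera_from_world"]@np.append(p,1);r=c["camera_matrix"]@q[:3];return r[:2]/r[2]
E
python3 - <<'E'
from h import *
print(sense())
for n in ["scene","side","wrist"]:
    c=cam(n); cv2.imwrite(f"pics/{n}0.png",c["frame"]); np.savez(f"{n}0.npz",**c)
    print(n,np.linalg.inv(c["camera_from_world"]).round(3).tolist(),c["camera_matrix"].tolist())
    for t in ["plate_a_center","rack","basket","plate_c","jug","bowl","tub","rack_first_gap","rack_last_gap"]:
        r=finder.mark_of(t,n); 
        print(t,[(np.round(x["point"]).tolist(),round(x["confidence"],2)) for x in r][:6])
E
```

```text
pics
{'t': 0.0, 'joints': array([-8.46915619e-01,  3.59401423e-01,  1.10360210e-02, -3.25198012e-04,
       -1.22411796e+00, -2.88101834e-01]), 'dq': array([-0.00067835,  0.00039095,  0.00061501, -0.00048462, -0.00024406,
        0.00122267]), 'joint_efforts': array([-2.50962639e-04, -5.83329320e+01,  2.93421382e+01,  6.93641916e+00,
       -5.96478276e-03,  4.13653265e-05]), 'tool_pos': array([ 0.28468376, -0.61148166,  0.23034885]), 'tcp_rot': array([-7.68642552e-04,  5.37579468e-01,  8.43212655e-01,  3.79579720e-04]), 'force': array([-0.89631609, -0.24627545, -0.31215587]), 'torque': array([-0.01423204, -0.02593087,  0.02582653]), 'opening': 0.08532849214570053}
scene [[-0.509, 0.479, -0.715, 1.364], [0.861, 0.3, -0.411, 0.481], [0.018, -0.825, -0.565, 0.761], [0.0, 0.0, 0.0, 1.0]] [[463.53729627348304, 0.0, 308.3481016810878], [0.0, 463.53729627348304, 196.93324923386174], [0.0, 0.0, 1.0]]
plate_a_center []
rack []
basket []
plate_c []
jug []
bowl []
tub []
rack_first_gap []
rack_last_gap []
side [[-0.772, -0.438, 0.46, -0.145], [-0.636, 0.521, -0.57, 0.863], [0.01, -0.732, -0.68
[... 362 characters left out ...]
6.0], 0.63), ([282.0, 357.0], 0.56)]
jug [([254.0, 247.0], 0.74), ([397.0, 149.0], 0.72), ([257.0, 178.0], 0.22)]
bowl [([321.0, 163.0], 0.69), ([358.0, 142.0], 0.65), ([256.0, 176.0], 0.6)]
tub [([225.0, 322.0], 0.92)]
rack_first_gap [([360.0, 142.0], 0.6), ([341.0, 173.0], 0.58)]
rack_last_gap [([323.0, 161.0], 0.82)]
wrist [[-0.422, 0.863, 0.278, 0.214], [0.906, 0.402, 0.129, -0.646], [-0.0, 0.307, -0.952, 0.373], [0.0, 0.0, 0.0, 1.0]] [[314.0163415822133, 0.0, 319.06761412114173], [0.0, 314.0163415822133, 203.66937195683445], [0.0, 0.0, 1.0]]
plate_a_center []
rack []
basket []
plate_c [([566.0, 353.0], 0.56)]
jug [([356.0, 368.0], 0.89)]
bowl []
tub []
rack_first_gap []
rack_last_gap []
```

View pics/scene0.png

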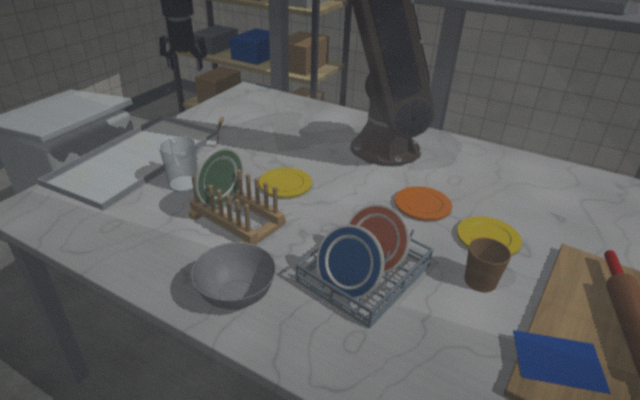

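View pics/side0.png

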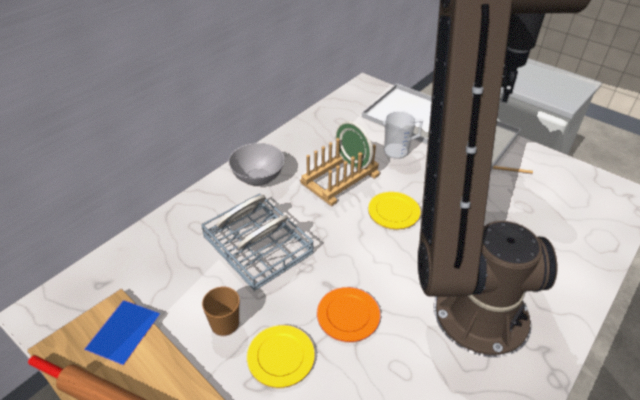

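View pics/wrist0.png

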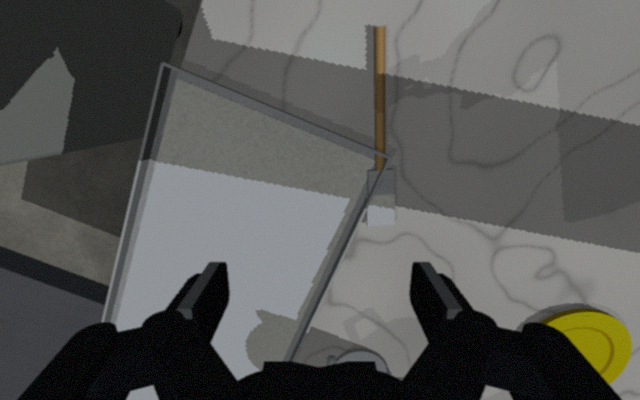

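Scene view: blue plate (350,260) and red-brown (385,235) stand in the basket, and green (220,175) in the rack. The flat orange (422,203) and yellow (285,182), (488,236) plates on the bench are look-alikes. Next I measure from depth.

```bash
cat >> h.py <<'E'
def cloud(c):
    K=c["camera_matrix"];T=np.linalg.inv(c["camera_from_world"]);d=c["depth"]
    v,u=np.mgrid[0:400,0:640]
    P=np.stack([(u-K[0,2])/K[0,0]*d,(v-K[1,2])/K[1,1]*d,d],-1)
    W=P@T[:3,:3].T+T[:3,3]; W[d<=0]=np.nan
    return W
E
python3 - <<'E'
from h import *
S=dict(np.load("scene0.npz")); D=dict(np.load("side0.npz"))
WS=cloud(S); WD=cloud(D)
f=S["frame"].astype(int); hsv=cv2.cvtColor(S["frame"],cv2.COLOR_BGR2HSV).astype(int)
def stat(name,m,W):
    p=W[m]; p=p[~np.isnan(p).any(1)]
    print(name,len(p),np.median(p,0).round(3),np.percentile(p,2,0).round(3),np.percentile(p,98,0).round(3)); return p
from numpy import s_
for nm,box,hue in [("blue",(300,400,215,305),(100,130)),("red",(340,420,195,280),None),("green",(190,250,140,210),(35,90))]:
    m=np.zeros((400,640),bool); m[box[2]:box[3],box[0]:box[1]]=True
    h,s,v=hsv[...,0],hsv[...,1],hsv[...,2]
    cm=((h>hue[0])&(h<hue[1])&(s>70)) if hue else (((h<12)|(h>170))&(s>70))
    p=stat(nm,m&cm,WS)
    # robust plane
    best=None
    rng=np.random.default_rng(0)
    for _ in range(300):
        a,b,c_=p[rng.choice(len(p),3,False)]
        n=np.cross(b-a,c_-a); n/=np.linalg.norm(n)+1e-9
        i=abs((p-a)@n)<0.004
        if best is None or i.sum()>best.sum(): best=i
    q=p[best]; c0=q.mean(0); n=np.linalg.svd(q-c0,full_matrices=False)[2][2]
    if n@(WS.reshape(-1,3)[0]*0+np.linalg.inv(S["camera_from_world"])[:3,3]-c0)<0:n=-n
    print(nm,best.sum(),"n",n.round(3),"c",c0.round(3),"tilt",np.degrees(np.arcsin(n[2])).round(1),"az",np.degrees(np.arctan2(n[1],n[0])).round(1), "rms",((q-c0)@n).std())
for nm,W,b in [("bowl",WS,(180,285,240,310)),("jug",WS,(160,200,135,190)),("tub",WS,(460,515,235,295)),("bowlD",WD,(228,290,143,188)),("tubD",WD,(200,245,285,335)),("jugD",WD,(383,418,112,160))]:
    m=np.zeros((400,640),bool); m[b[2]:b[3],b[0]:b[1]]=True
    m&=(W[...,2]>0.02); stat(nm,m,W)
# side rack points
for W,b,n in [(WS,(185,290,165,240),"rackS"),(WD,(295,385,125,205),"rackD")]:
    m=np.zeros((400,640),bool); m[b[2]:b[3],b[0]:b[1]]=True
    stat(n,m&(W[...,2]>0.03)&(W[...,2]<0.06),W); stat(n+"top",m&(W[...,2]>0.1)&(W[...,2]<0.14),W)
print("bench z",np.nanmedian(WS[330:390,300:400,2]),np.nanmedian(WD[200:240,340:380,2]))
c=S["frame"][130:320,150:450];cv2.imwrite("pics/s_crop.png",cv2.resize(c,None,fx=2.6,fy=2.6,interpolation=2))
c=D["frame"][110:300,190:430];cv2.imwrite("pics/d_crop.png",cv2.resize(c,None,fx=3,fy=3,interpolation=2))
E
```

```text
blue 2541 [1.24  0.429 0.641] [1.239 0.416 0.625] [1.241 0.439 0.656]
blue 2541 n [ 1.    -0.001 -0.001] c [1.24  0.428 0.641] tilt -0.1 az -0.1 rms 0.0004449061893134322
red 1423 [1.24  0.441 0.661] [1.239 0.429 0.647] [1.241 0.448 0.67 ]
red 1423 n [ 1.    -0.003 -0.004] c [1.24 0.44 0.66] tilt -0.2 az -0.1 rms 0.00048070151872860824
  return _methods._mean(a, axis=axis, dtype=dtype,
  ret = um.true_divide(
Traceback (most recent call last):
IndexError: index -1 is out of bounds for axis 0 with size 0
```

The scene depth is implausible, with everything about 0.17 m away. I'll check the depth of each camera.

```bash
python3 - <<'E' 2>/dev/null
from h import *
for n in ["scene","side","wrist"]:
    c=dict(np.load(n+"0.npz")); d=c["depth"]; print(n,d.dtype,(d>0).mean(),np.percentile(d,[1,10,50,90,99]))
    T=np.linalg.inv(c["camera_from_world"]); print("dist centre ray to bench",-T[2,3]/T[2,2], d[200,320])
    W=cloud(c)
    for v,u in [(330,300),(380,450),(240,360),(120,500),(215,350)]: print((v,u),W[v,u].round(3))
S=np.load("scene0.npz");D=np.load("side0.npz")
c=S["frame"][130:320,150:450];c=cv2.convertScaleAbs(c,alpha=1.6);cv2.imwrite("pics/s_crop.png",cv2.resize(c,None,fx=2.6,fy=2.6,interpolation=2))
c=D["frame"][110:300,190:430];cv2.imwrite("pics/d_crop.png",cv2.resize(c,None,fx=3,fy=3,interpolation=2))
E
```

```text
scene float32 0.9961484375 [0.10131549 0.1184473  0.17057382 0.30312387 0.50808415]
dist centre ray to bench 1.3475039056504192 0.17160837
(330, 300) [1.24  0.406 0.586]
(380, 450) [1.239 0.475 0.6  ]
(240, 360) [1.239 0.431 0.652]
(120, 500) [1.239 0.468 0.709]
(215, 350) [1.24  0.427 0.662]
side float32 0.996 [0.9218     1.13025405 1.5192973  2.31704316 3.23209365]
dist centre ray to bench 1.6435631951582876 1.625191
(330, 300) [0.326 0.335 0.001]
(380, 450) [-0.025  0.213 -0.001]
(240, 360) [ 0.387 -0.003  0.002]
(120, 500) [ 0.408 -1.088 -0.16 ]
(215, 350) [ 0.473 -0.07  -0.001]
wrist float32 0.99618359375 [0.0711112  0.09535753 0.38380799 0.89610997 1.23864938]
dist centre ray to bench 0.3917071088633272 0.38651586
(330, 300) [ 0.506 -0.54   0.002]
(380, 450) [ 0.257 -0.593  0.316]
(240, 360) [ 0.346 -0.526 -0.002]
(120, 500) [ 0.144 -0.449 -0.001]
(215, 350) [ 0.32  -0.554  0.   ]
```

```bash
sleep 1
```

```text
(no output)
```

View pics/s_crop.png

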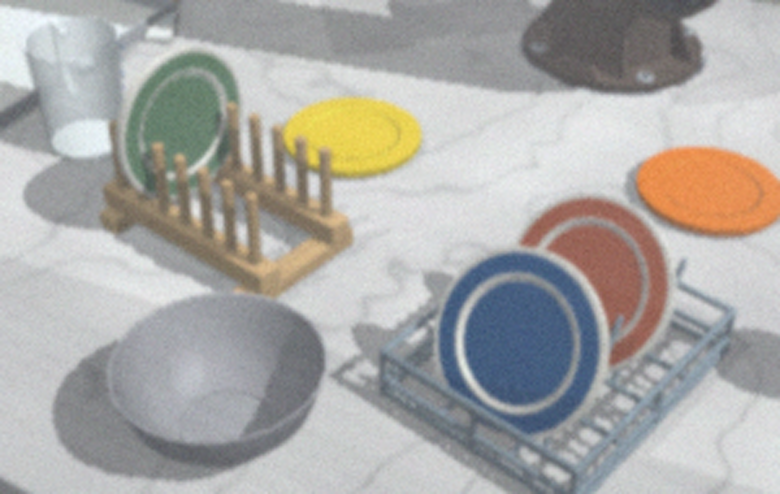

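View pics/d_crop.png

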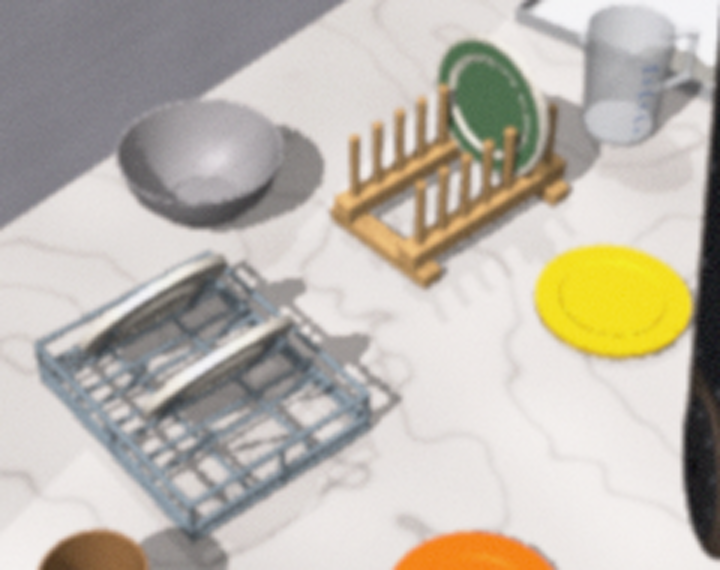

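The side and wrist depths are sound: the bench reads z≈0. The scene depth is not, so I'll check whether it is a constant scale and whether the scene's image calibration agrees with side.

```bash
python3 - <<'E' 2>/dev/null
from h import *
S=dict(np.load("scene0.npz")); D=dict(np.load("side0.npz"))
K=S["camera_matrix"];T=np.linalg.inv(S["camera_from_world"])
for v,u in [(330,300),(380,450),(230,150),(215,350),(180,340),(300,100)]:
    r=T[:3,:3]@np.array([(u-K[0,2])/K[0,0],(v-K[1,2])/K[1,1],1]); print((v,u),-T[2,3]/r[2]/S["depth"][v,u])
WD=cloud(D)
# orange/yellow look-alike centres: side depth -> scene pixel
for u,v,n in [(348,314,"orange"),(281,356,"yellow"),(395,210,"yellow2"),(353,146,"green"),(221,290,"tub rim?")]:
    w=WD[v,u]; print(n,w.round(3),proj(S,w).round(1))
E
```

```text
(330, 300) 4.348222174445767
(380, 450) 4.707895855458371
(230, 150) 4.952765901322204
(215, 350) 7.687911050444007
(180, 340) 8.8753326104237
(300, 100) 3.081284454870851
orange [0.259 0.227 0.011] [424.5 201.8]
yellow [0.31  0.422 0.013] [490.9 233.7]
yellow2 [ 0.373 -0.165  0.012] [286.9 180.3]
green [ 0.586 -0.226  0.116] [222.7 176.7]
tub rim? [0.515 0.412 0.082] [472.5 257.7]
```

```bash
python3 - <<'E' 2>/dev/null
from h import *
S=dict(np.load("scene0.npz")); D=dict(np.load("side0.npz"))
WD=cloud(D); hsv=cv2.cvtColor(D["frame"],cv2.COLOR_BGR2HSV).astype(int)
h,s,v=hsv[...,0],hsv[...,1],hsv[...,2]
m=np.zeros((400,640),bool); m[120:210,295:385]=1
wood=m&(h>8)&(h<25)&(s>60)
p=WD[wood]; p=p[~np.isnan(p).any(1)]; print(len(p),np.percentile(p,[1,50,99],0).round(3).tolist())
lo=p[(p[:,2]>0.034)&(p[:,2]<0.056)]; 
hi=p[(p[:,2]>0.112)&(p[:,2]<0.135)]
print(len(lo),len(hi))
r=cv2.minAreaRect((lo[:,:2]*1000).astype(np.float32)); print("rect",r)
# fit rails: parametrize x0,y0,yaw; model of the rail tops + dowels; refine w/ chamfer of projected dowel tops
from scipy.optimize import least_squares
from scipy.spatial import cKDTree
def pts(par):
    x,y,a=par; R=np.array([[np.cos(a),-np.sin(a)],[np.sin(a),np.cos(a)]])
    return R,np.array([x,y])
def cost(par):
    R,t=pts(par); q=(lo[:,:2]-t)@R   # rack frame
    dx=np.maximum(0,np.abs(np.abs(q[:,0])-50)-13e-3) if 0 else np.maximum(0,np.abs(np.abs(q[:,0])-.05)-.013)
    dy=np.maximum(0,np.abs(q[:,1])-.116)
    z=(hi[:,:2]-t)@R
    k=np.clip(np.round((z[:,1])/.032),-3,3)*.032
    e=np.maximum(0,np.hypot(np.abs(z[:,0])-.05,z[:,1]-k)-.006)
    return np.concatenate([dx,dy,e])
best=None
for a0 in np.radians(np.arange(-90,91,10)):
    for off in np.arange(-.04,.041,.016):
        x0=np.array([r[0][0]/1000-np.sin(a0)*off,r[0][1]/1000+np.cos(a0)*off,a0])
        o=least_squares(cost,x0,loss="soft_l1",f_scale=.003)
        if best is None or o.cost<best.cost: best=o
print(best.x,np.degrees(best.x[2]),best.cost)
x,y,a=best.x
np.save("rack.npy",best.x)
for nm,C in [("s",S),("d",D)]:
    im=cv2.resize(C["frame"],None,fx=3,fy=3,interpolation=2)
    for sx in (-.05,.05):
        for k in range(7):
            for z,col in((.123,(0,0,255)),(.045,(255,0,255))):
                yy=-.096+.032*k
                w=[x+np.cos(a)*sx-np.sin(a)*yy,y+np.sin(a)*sx+np.cos(a)*yy,z]
                u=proj(C,w)*3+1; cv2.circle(im,tuple(int(t) for t in u),3,col,-1)
        
    yy=.116; w=[x-np.sin(a)*yy,y+np.cos(a)*yy,.045]; u=proj(C,w)*3; cv2.circle(im,tuple(int(t) for t in u),6,(255,255,0),2)
    b=(400,740,560,900) if nm=="s" else (350,640,860,1200)
    cv2.imwrite(f"pics/rackfit_{nm}.png",im[b[0]:b[1],b[2]:b[3]])
E
```

```text
1894 [[0.513, -0.277, 0.0], [0.561, -0.138, 0.044], [0.669, -0.057, 0.124]]
757 153
rect ((594.6656494140625, -176.09669494628906), (233.8448486328125, 130.4482879638672), 80.91749572753906)
[ 0.59459329 -0.17650878 -0.15583862] -8.928895091842405 0.0003651167433692291
```

```bash
python3 -c "
import cv2,numpy as np
a=cv2.imread('pics/rackfit_s.png');b=cv2.imread('pics/rackfit_d.png');h=340
f=lambda i:cv2.resize(i,(int(i.shape[1]*h/i.shape[0]),h))
cv2.imwrite('pics/rf.png',np.hstack([f(a),f(b)]))"
```

```text
(no output)
```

View pics/rf.png

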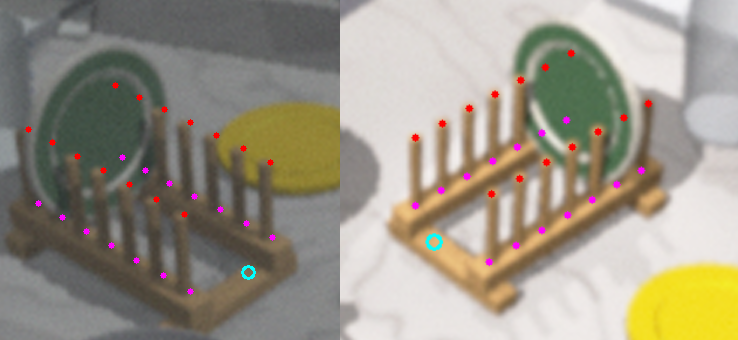

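Rack fit: centre (0.595,-0.177), yaw -8.9°, and its 130×234 mm rect matches the stated sizes. The projected dowel tops fall on the dowels in side, and within 2 px in scene. Green is at rack y≈-48, as stated. Now the plates in the basket.

```bash
python3 - <<'E' 2>/dev/null
from h import *
from scipy.optimize import least_squares
S=dict(np.load("scene0.npz")); D=dict(np.load("side0.npz"))
WD=cloud(D)
# glaze masks in scene
hsv=cv2.cvtColor(S["frame"],cv2.COLOR_BGR2HSV).astype(int); h,s,v=hsv[...,0],hsv[...,1],hsv[...,2]
B=np.zeros((400,640),np.uint8)
def big(m):
    n,l,st,_=cv2.connectedComponentsWithStats(m.astype(np.uint8)); return l==1+np.argmax(st[1:,4])
mb=np.zeros_like(B,bool); mb[215:305,300:400]=1
blue=mb&(h>100)&(h<130)&(s>90)
mr=np.zeros_like(mb); mr[195:280,340:420]=1
red=mr&((h<12)|(h>170))&(s>70)
print(blue.sum(),red.sum())
# Plates fit: glaze band outer radius rb unknown; ellipse from outer contour hull of blue
def hull(m): 
    ys,xs=np.nonzero(m); return cv2.convexHull(np.stack([xs,ys],1).astype(np.int32))
eb=cv2.fitEllipse(hull(blue)); print("blue ell",eb); 
# side depth: plate-ish points above basket (z>0.11) in basket zone
m=np.zeros_like(mb); m[185:260,195:300]=1
p=WD[m&(WD[...,2]>0.112)]; print(len(p))
# split in two by x-ish along
from scipy.cluster.vq import kmeans2
c,l=kmeans2(p[:,:2],2,seed=1,minit='++'); 
for k in range(2):
    q=p[l==k]; print("cl",k,len(q),np.percentile(q,[2,50,98],0).round(3).tolist())
    a=np.polyfit(q[:,1],q[:,0]+.625*q[:,2]*1.0,1); print(" x+.625z vs y slope",a)
    t=q[q[:,2]>np.percentile(q[:,2],85)]; print(" top",t.mean(0).round(4))
im=S["frame"].copy(); im[blue]=(255,0,0); im[red]=(0,0,255); cv2.imwrite("pics/msk.png",cv2.resize(im[180:320,280:440],None,fx=4,fy=4,interpolation=0))
im=D["frame"].copy(); im[m&(WD[...,2]>0.112)]=(255,0,255); cv2.imwrite("pics/msk2.png",cv2.resize(im[180:300,190:330],None,fx=4,fy=4,interpolation=0))
E
```

```text
2315 1428
blue ell ((349.1678771972656, 261.4900817871094), (59.50971984863281, 67.7550048828125), 169.11392211914062)
524
cl 0 269 [[0.625, 0.136, 0.112], [0.639, 0.206, 0.136], [0.663, 0.263, 0.154]]
 x+.625z vs y slope [0.19689532 0.68388138]
 top [0.6303 0.1969 0.1525]
cl 1 255 [[0.523, 0.155, 0.113], [0.536, 0.226, 0.138], [0.563, 0.281, 0.154]]
 x+.625z vs y slope [0.19336969 0.57941126]
 top [0.5293 0.2191 0.1526]
```

View pics/msk.png

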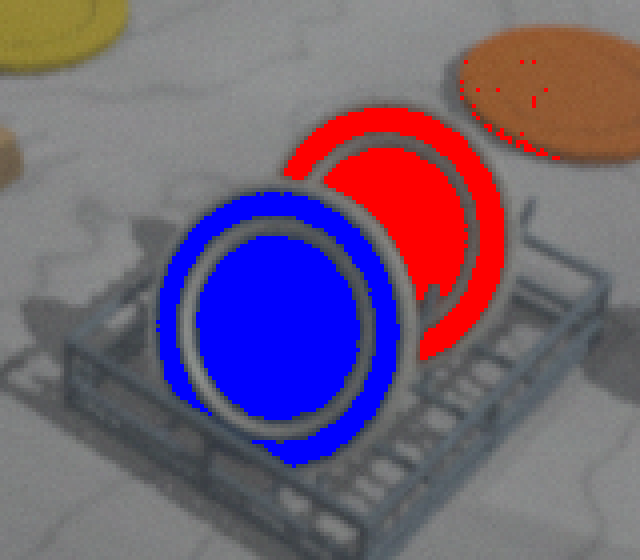

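View pics/msk2.png

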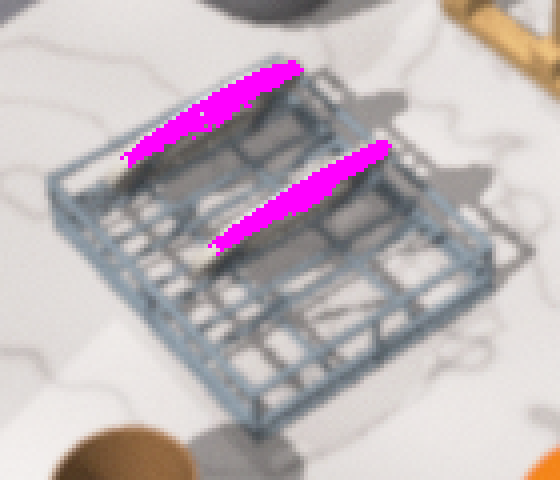

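```bash
cat > fit.py <<'E'
from h import *
from scipy.optimize import least_squares
def frame(yaw,tilt):
    n=np.array([np.cos(tilt)*np.cos(yaw),np.cos(tilt)*np.sin(yaw),np.sin(tilt)])
    u=np.array([-np.sin(tilt)*np.cos(yaw),-np.sin(tilt)*np.sin(yaw),np.cos(tilt)])
    return n,u
def sdf(q,c,n):
    d=q-c; a=d@n; r=np.linalg.norm(d-np.outer(a,n),axis=1)
    x=r-.080; y=abs(a)-.0045
    return np.where((x<0)&(y<0),np.maximum(x,y),np.hypot(np.maximum(x,0),np.maximum(y,0)))
E
python3 - <<'E' 2>/dev/null
from fit import *
S=dict(np.load("scene0.npz")); D=dict(np.load("side0.npz"))
WD=cloud(D)
hsv=cv2.cvtColor(S["frame"],cv2.COLOR_BGR2HSV).astype(int); h,s,v=hsv[...,0],hsv[...,1],hsv[...,2]
def ell(m,seed):
    _,l=cv2.connectedComponents(m.astype(np.uint8)); k=l==l[seed[1],seed[0]]
    ct=cv2.findContours(k.astype(np.uint8),cv2.RETR_EXTERNAL,cv2.CHAIN_APPROX_NONE)[0][0]; return cv2.fitEllipse(ct)
eb=ell((h>100)&(h<130)&(s>90),(349,262)); print("blue well",eb)
m=np.zeros((400,640),bool); m[185:260,195:300]=1
M=m&(WD[...,2]>0.112); p=WD[M]
lab=p[:,0]-0.585-(-.195)*(0)+ -0.195*(p[:,1]-.21)
A=p[lab>0];Bq=p[lab<0]; print(len(A),len(Bq))
def res(x,scene=True):
    n,u=frame(x[0],x[1]); a=x[2:5]; b=x[5:8]
    r=[sdf(A,a,n)*1e3,sdf(Bq,b,n)*1e3,[(x[1]-np.radians(32))*100]]
    if scene: r.append((proj(S,a+n*.0015)-eb[0])*8)
    return np.concatenate(r)
x0=np.r_[-.2,np.radians(32),.67,.2,.086,.57,.22,.086]
for sc in (True,False):
    o=least_squares(res,x0,loss="soft_l1",f_scale=2,args=(sc,)); x=o.x
    print(sc,np.degrees(x[:2]).round(2),x[2:5].round(4),x[5:].round(4),"rms",np.sqrt(np.mean(res(x,False)**2)).round(2))
    n,u=frame(*x[:2]); print("well proj",proj(S,x[2:5]+n*.0015),eb[0])
    if sc: np.save("plates.npy",x)
x=np.load("plates.npy");n,u=frame(*x[:2]);t=np.cross(n,u)
print("normal dist between",(x[2:5]-x[5:])@n,(x[2:5]-x[5:])@u,(x[2:5]-x[5:])@t)
rows=[]
for C,b in [(S,(280,440,180,320)),(D,(190,330,180,300))]:
    im=cv2.resize(C["frame"],None,fx=4,fy=4,interpolation=2)
    for c,col in((x[2:5],(255,255,0)),(x[5:],(0,255,255))):
        for off,R in((.0045,.08),(-.0045,.08),(.0045,.056)):
            pts=[proj(C,c+n*off+R*(np.cos(f)*u+np.sin(f)*t))*4+1.5 for f in np.linspace(0,6.3,80)]
            cv2.polylines(im,[np.int32(pts)],False,col,1)
    rows.append(cv2.resize(im[b[2]*4:b[3]*4,b[0]*4:b[1]*4],(560,480) if 0 else (390,340)))
cv2.imwrite("pics/pf.png",np.hstack(rows))
E
```

```text
blue well ((349.0122375488281, 261.4796447753906), (39.39611053466797, 45.055294036865234), 173.31277465820312)
269 255
True [-9.86 32.15] [0.6711 0.1905 0.0857] [0.5688 0.2088 0.0852] rms 1.59
well proj [350.32858059 261.31553771] (349.0122375488281, 261.4796447753906)
False [-9.95 31.78] [0.6708 0.1911 0.0857] [0.5686 0.2088 0.0851] rms 1.58
well proj [350.62673259 261.35074195] (349.0122375488281, 261.4796447753906)
normal dist between 0.08821379280079883 -0.05483445141018348 0.0004759721950708062
```

View pics/pf.png

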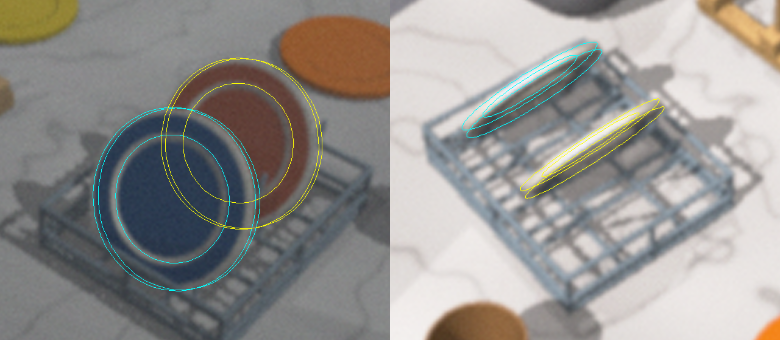

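The fit reads 32.1° tilt and centre height 85.7 mm against the stated 32° and 86 mm, with 103.9 mm between plates; both outlines land on the rims. Scene projections sit about 1.5 px to one side for plates and rack alike, so I'll refine the rack with the wrist camera. Next is the grasp plan for red-brown (inner), then blue.

```bash
cat > plan.py <<'E'
from fit import *
from scipy.spatial.transform import Rotation as Ro
np.set_printoptions(suppress=True)
def cur():
    s=sense(); q=s["tcp_rot"]; return s["tool_pos"],Ro.from_quat([q[1],q[2],q[3],q[0]]),s
def rel(p,R,verb=True):
    p0,R0,s=cur()
    sh=R0.inv().apply(np.asarray(p)-p0)/.2; tu=(R0.inv()*R).as_rotvec()/.5
    print("t",round(s["t"],2),"turn",tu.round(3).tolist(),"shift",sh.round(3).tolist(),"maxabs",abs(np.r_[sh,tu]).max().round(2))
def Rbasket(yaw,tilt):
    n,u=frame(yaw,tilt); return Ro.from_matrix(np.stack([-n,np.cross(u,n),-u],1)),n,u
def Rrack(a):
    n=np.array([-np.sin(a),np.cos(a),0]); u=np.array([0,0,1.]); return Ro.from_matrix(np.stack([-n,np.cross(u,n),-u],1)),n,u
E
python3 - <<'E'
from plan import *
x=np.load("plates.npy"); R,n,u=Rbasket(*x[:2]); print(n,u)
p0,R0,s=cur(); print(p0,R0.as_matrix().round(3).tolist())
tgt=x[5:8]+u*(.06+.1); print("pre red",tgt)
rv=(R0.inv()*R); print("total turn",rv.as_rotvec(),np.degrees(rv.magnitude()))
for f in (.4,.75,1): 
    q=R0*Ro.from_rotvec(rv.as_rotvec()*f); p=p0+(tgt-p0)*f; p[2]=max(p[2],.30)
    print(f,p.round(3)); rel(p,q)
E
```

```text
[ 0.83417191 -0.14493253  0.53212008] [-0.52426589  0.09108816  0.8466689 ]
[ 0.28491529 -0.61186466  0.23128865] [[-0.422, 0.907, -0.0], [0.907, 0.422, 0.0], [0.0, -0.0, -1.0]]
pre red [0.48492508 0.22336726 0.22068145]
total turn [-0.26991112 -0.51666433 -0.93676795] 63.21592262576574
0.4 [ 0.365 -0.278  0.3  ]
t 1.5 turn [-0.216, -0.413, -0.749] shift [1.345, 1.068, -0.343] maxabs 1.35
0.75 [0.435 0.015 0.3  ]
t 1.5 turn [-0.405, -0.775, -1.405] shift [2.523, 2.002, -0.343] maxabs 2.52
1 [0.485 0.223 0.3  ]
t 1.5 turn [-0.54, -1.033, -1.874] shift [3.364, 2.67, -0.343] maxabs 3.36
```

Call:
apply_moves(
  motion=[0, 0, 0, 0.9, 1.0, -0.5, -0.1, 0, 0, 0, 0.9, 1.0, -0.5, -0.1, 0, 0, 0, 0.9, 1.0, -0.5, -0.1, 0, 0, 0, 0.9, 1.0, -0.5, -0.1, 0, 0, 0, 0.9, 1.0, -0.5, -0.1, 0, 0, 0, 0.9, 1.0, -0.5, -0.1, 0, 0, 0, 0.9, 1.0, -0.5, -0.1],
  squeeze=30,
)

```text
t: 2.38
tool_pos: [0.3902, -0.3642, 0.3312]
tcp_rot: [-0.0, 0.537, 0.843, 0.0]
force: [-0.1, 0.4, -0.1]
opening: 0.0471
```

```bash
python3 - <<'E'
from plan import *
c=cam("wrist"); np.savez("wrist1.npz",**c); 
x,y,a=np.load("rack.npy"); im=c["frame"].copy()
for sx in (-.05,.05):
    for k in range(7):
        yy=-.096+.032*k
        for z,col in((.123,(0,0,255)),(.045,(255,0,255))):
            w=[x+np.cos(a)*sx-np.sin(a)*yy,y+np.sin(a)*sx+np.cos(a)*yy,z]; u=proj(c,w); cv2.circle(im,tuple(int(round(t)) for t in u),2,col,-1)
cv2.imwrite("pics/w1.png",im)
p,R,s=cur(); print(p,s["opening"],s["joints"])
E
```

```text
[ 0.38992169 -0.36457327  0.33085468] 0.047039613895545646 [-0.38434688  0.07416804 -0.13128082 -0.00007473 -1.36602641 -0.75093631]
```

View pics/w1.png

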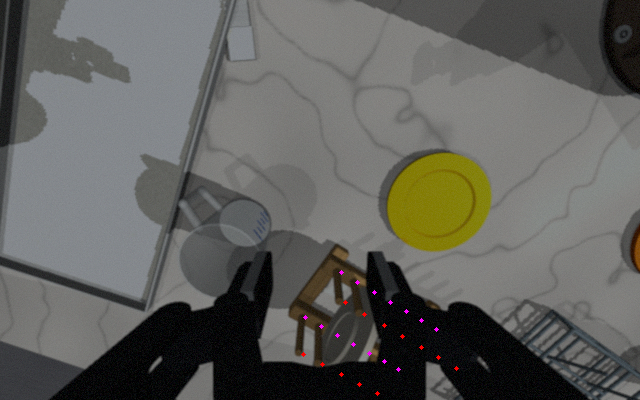

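Call:
apply_moves(
  motion=[0, 0, -1, 0.84, 1.0, -0.15, -0.1, 0, 0, -1, 0.84, 1.0, -0.15, -0.1, 0, 0, -1, 0.84, 1.0, -0.15, -0.1, 0, 0, -1, 0.84, 1.0, -0.15, -0.1, 0, 0, -1, 0.84, 1.0, -0.15, -0.1, 0, 0, -1, 0.84, 1.0, -0.15, -0.1, 0, 0, -1, 0.84, 1.0, -0.15, -0.1],
)

```text
t: 3.3
tool_pos: [0.5001, -0.1288, 0.3608]
tcp_rot: [-0.001, 0.313, 0.95, -0.0]
force: [0.1, 0.2, 0.3]
opening: 0.047
```

```bash
cat > rk.py <<'E'
from plan import *
def draw(c,fn,rk):
    x,y,a=rk; im=c["frame"].copy()
    for sx in (-.05,.05):
        for k in range(7):
            yy=-.096+.032*k
            for z,col in((.123,(0,0,255)),(.045,(255,0,255))):
                w=[x+np.cos(a)*sx-np.sin(a)*yy,y+np.sin(a)*sx+np.cos(a)*yy,z]; u=proj(c,w); cv2.circle(im,tuple(int(round(t)) for t in u),1,col,-1)
    cv2.imwrite(fn,im)
E
python3 - <<'E'
from rk import *
c=cam("wrist"); np.savez("wrist2.npz",**c); draw(c,"pics/w2.png",np.load("rack.npy"))
p,R,s=cur(); print(p,s["opening"],s["joints"])
E
```

```text
[ 0.50007779 -0.12893224  0.36093439] 0.04691882121855278 [ 0.12824496  0.03473086 -0.10772303  0.00008183 -1.42918532 -0.76516767]
```

View pics/w2.png

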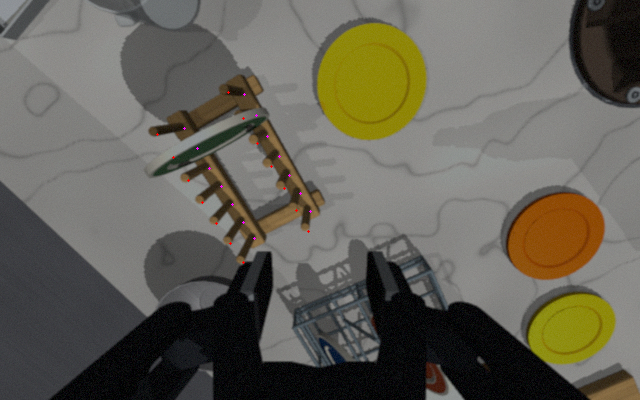

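```bash
python3 - <<'E' 2>/dev/null
from rk import *
c=dict(np.load("wrist2.npz")); D=dict(np.load("side0.npz"));rk0=np.load("rack.npy")
def get(c,box):
    W=cloud(c); hsv=cv2.cvtColor(c["frame"],cv2.COLOR_BGR2HSV).astype(int);h,s,v=hsv[...,0],hsv[...,1],hsv[...,2]
    m=np.zeros((400,640),bool); m[box[2]:box[3],box[0]:box[1]]=1
    m&=(h>5)&(h<25)&(s>60)&(W[...,2]>0.02); p=W[m]
    return p
p=get(c,(140,330,65,270)); 
lo=p[(p[:,2]>.034)&(p[:,2]<.056)]; hi=p[(p[:,2]>.112)&(p[:,2]<.135)]; st=p[(p[:,2]>.056)&(p[:,2]<.13)]
print(len(p),len(lo),len(hi),len(st),"rail z",np.median(lo[:,2]),"top z",np.percentile(p[:,2],99))
def cost(par,lo,st):
    x,y,a=par; R=np.array([[np.cos(a),-np.sin(a)],[np.sin(a),np.cos(a)]]); t=np.array([x,y])
    q=(lo[:,:2]-t)@R
    dx=np.maximum(0,np.abs(np.abs(q[:,0])-.05)-.013); dy=np.maximum(0,np.abs(q[:,1])-.116)
    z=(st[:,:2]-t)@R; k=np.clip(np.round((z[:,1])/.032),-3,3)*.032
    e=np.abs(np.hypot(np.abs(z[:,0])-.05,z[:,1]-k)-.006)
    return np.concatenate([dx,dy,e])*1e3
for nm,L,T in (("wrist",lo,st),):
    o=least_squares(cost,rk0,args=(L,T),loss="soft_l1",f_scale=2); print(nm,o.x.round(4),np.degrees(o.x[2]),"rms mm",np.sqrt(np.mean(cost(o.x,L,T)**2)))
rk=o.x; np.save("rackw.npy",rk); draw(c,"pics/w2b.png",rk)
im=cv2.imread("pics/w2b.png"); cv2.imwrite("pics/w2c.png",cv2.resize(im[60:270,130:340],None,fx=2.8,fy=2.8,interpolation=2))
# green in rack frame
W=cloud(c); hsv=cv2.cvtColor(c["frame"],cv2.COLOR_BGR2HSV).astype(int)
g=(hsv[...,0]>40)&(hsv[...,0]<90)&(hsv[...,1]>60)&(W[...,2]>.06); g[:, 300:]=0;g[200:]=0
q=W[g]; x,y,a=rk; d=q[:,:2]-rk[:2]; ry=-np.sin(a)*d[:,0]+np.cos(a)*d[:,1]; rx=np.cos(a)*d[:,0]+np.sin(a)*d[:,1]
print("green",len(q),"rack y",np.median(ry),"slope vs z",np.polyfit(q[:,2],ry,1),"vs x",np.polyfit(rx,ry,1), "top z",q[:,2].max())
E
```

```text
6729 3929 1026 2363 rail z 0.04362577685662272 top z 0.12273931001422496
wrist [ 0.596  -0.1821 -0.1452] -8.32053349865867 rms mm 0.7755520968919215
green 847 rack y -0.05148586343751955 slope vs z [-0.05166843 -0.04442914] vs x [-0.01533536 -0.05123447] top z 0.18492896933912656
```

View pics/w2c.png

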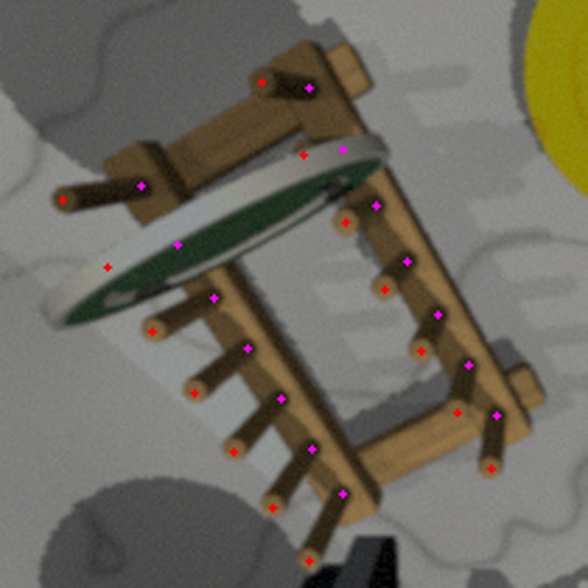

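The wrist fit is sharper: rack centre (0.596,-0.182), yaw -8.3°, 0.8 mm rms, every dowel top on its dot, rail z 44 mm and tops 123 mm. It differs from side by 5.5 mm in y, and scene leaned the same way, so I use the wrist fit. Next I go to the red-brown pre-grasp and re-measure there.

```bash
python3 - <<'E'
from plan import *
x=np.load("plates.npy"); R,n,u=Rbasket(*x[:2]); b=x[5:8]+[.001,-.005,0]
print((b+u*.15).round(3)); rel(b+u*.15,R)
p0,R0,s=cur(); rv=R0.inv()*R
q=R0*Ro.from_rotvec(rv.as_rotvec()*.6); rel(p0+[-.02,.15,-.02],q)
E
```

```text
[0.491 0.217 0.212]
t 3.35 turn [-0.262, -1.103, -0.905] shift [1.065, 1.366, 0.743] maxabs 1.37
t 3.35 turn [-0.157, -0.662, -0.543] shift [0.526, 0.544, 0.1] maxabs 0.66
```

Call:
apply_moves(
  motion=[0, 0, -0.92, 0.53, 0.97, 0, -0.1, 0, 0, -0.92, 0.53, 0.97, 0, -0.1, 0, 0, -0.92, 0.53, 0.97, 0, -0.1, 0, 0, -0.92, 0.53, 0.97, 0, -0.1, 0, 0, -0.92, 0.53, 0.97, 0, -0.1],
)

```text
t: 3.98
tool_pos: [0.5306, 0.0923, 0.3607]
tcp_rot: [-0.0, 0.087, 0.996, -0.0]
force: [0.2, -0.3, -0.0]
opening: 0.0469
```

Call:
apply_moves(
  motion=[0, 0, 0, 0, 1, 0, -0.1, 0, 0, 0, 0, 1, 0, -0.1, 0, 0, 0, 0, 1, 0, -0.1, 0, 0, 0, 0, 1, 0, -0.1, 0, 0, 0, 0, 1, 0, -0.1],
)

```text
t: 4.6
tool_pos: [0.5656, 0.2876, 0.3606]
tcp_rot: [-0.0, 0.088, 0.996, -0.001]
force: [-0.0, -0.5, 1.2]
opening: 0.0468
```

```bash
python3 - <<'E'
from plan import *
c=cam("wrist"); np.savez("wrist3.npz",**c); cv2.imwrite("pics/w3.png",c["frame"]); print(cur()[0])
E
```

```text
[0.56549211 0.2868664  0.36120457]
```

View pics/w3.png

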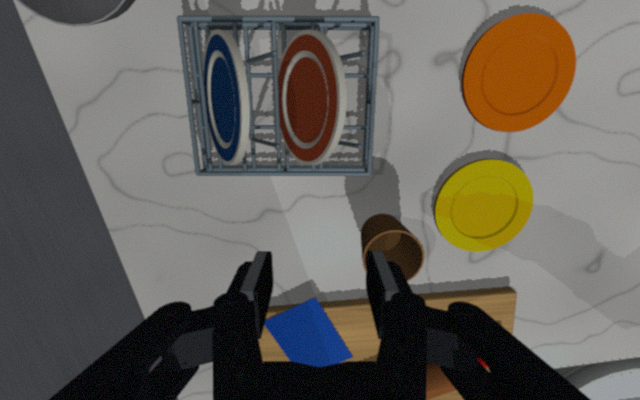

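This view shows blue (225,95) and red-brown (312,98) in the basket; orange (520,70) and yellow (485,205) lie flat outside. I'm refitting both plates from this depth.

```bash
python3 - <<'E' 2>/dev/null
from fit import *
c=dict(np.load("wrist3.npz")); W=cloud(c); x0=np.load("plates.npy").copy(); x0[[3,6]]-=.005
def sd(q,cc,n):
    d=q-cc; a=d@n; r=np.linalg.norm(d-np.outer(a,n),axis=1)
    f=np.where(r<.056,.0015,.0045)
    face=a-f
    return np.where(r<.079,face,np.hypot(np.maximum(r-.08,0),np.maximum(np.abs(a)-.0045,0)))
P=W[5:180,180:380].reshape(-1,3); P=P[~np.isnan(P).any(1)&(P[:,2]>.03)]
x=x0
for it in range(4):
    th=[.02,.012,.008,.006][it]; n,u=frame(*x[:2])
    sel=[]
    for k in (2,5):
        d=P-x[k:k+3]; a=d@n; r=np.linalg.norm(d-np.outer(a,n),axis=1); sel.append(P[(np.abs(a)<th+.002)&(r<.08+th/2)])
    f=lambda x:np.concatenate([sd(sel[0],x[2:5],frame(*x[:2])[0]),sd(sel[1],x[5:8],frame(*x[:2])[0])])*1e3
    o=least_squares(f,x,loss="soft_l1",f_scale=1.5); x=o.x
    print(it,len(sel[0]),len(sel[1]),np.degrees(x[:2]).round(2),x[2:5].round(4),x[5:].round(4),np.median(np.abs(f(x))).round(2))
# rim-only extents for in-plane position: ellipse outline overlay
n,u=frame(*x[:2]); t=np.cross(n,u)
im=cv2.resize(c["frame"][0:190,160:400],None,fx=3.3,fy=3.3,interpolation=2)
for cc,col in((x[2:5],(255,255,0)),(x[5:],(0,255,255))):
    for off,R in((.0045,.08),(-.0045,.08),(.0045,.056)):
        pts=[((proj(c,cc+n*off+R*(np.cos(g)*u+np.sin(g)*t))-[160,0]+.5)*3.3) for g in np.linspace(0,6.3,100)]
        cv2.polylines(im,[np.int32(pts)],False,col,1)
cv2.imwrite("pics/w3f.png",im); np.save("platesw.npy",x)
E
```

```text
0 5253 7853 [-10.26  33.14] [0.6715 0.186  0.0845] [0.5692 0.2044 0.0844] 0.42
1 5209 7825 [-10.26  33.14] [0.6715 0.186  0.0845] [0.5692 0.2044 0.0844] 0.42
2 5179 7784 [-10.26  33.14] [0.6715 0.186  0.0845] [0.5692 0.2044 0.0844] 0.42
3 5029 7625 [-10.26  33.14] [0.6715 0.186  0.0845] [0.5692 0.2044 0.0844] 0.4
```

View pics/w3f.png

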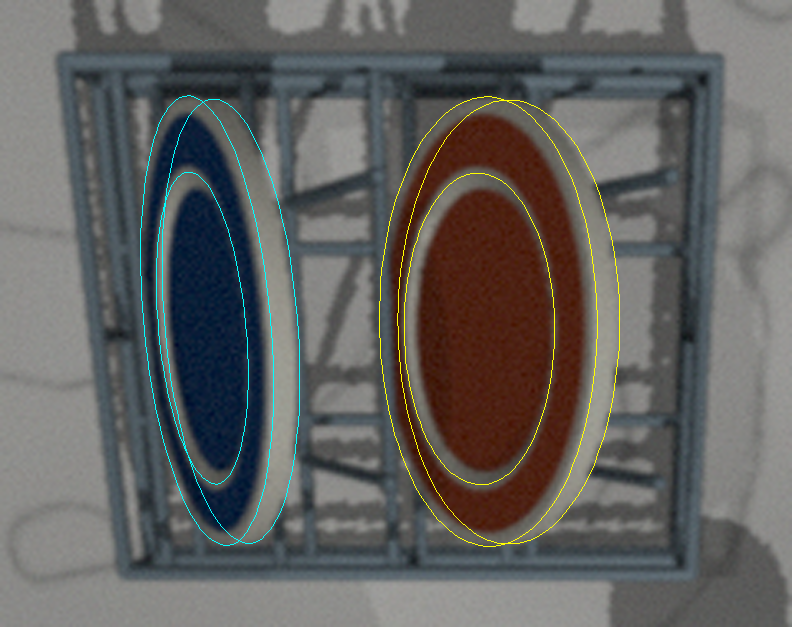

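```bash
python3 - <<'E'
from plan import *
x=np.load("platesw.npy"); x[1]=np.radians(32.6); x[[4,7]]=.085; np.save("pl.npy",x); R,n,u=Rbasket(*x[:2]); b=x[5:8]
print("pre",(b+u*.15).round(3)); rel(b+u*.15,R); print("grasp", (b+u*.058).round(3))
p0,R0,s=cur(); q=R0*Ro.from_rotvec((R0.inv()*R).as_rotvec()*.6); rel(p0+(b+u*.15-p0)*.5,q)
E
```

```text
pre [0.49  0.219 0.211]
t 4.65 turn [0.001, -1.138, 0.006] shift [0.313, -0.401, 0.749] maxabs 1.14
grasp [0.538 0.21  0.134]
t 4.65 turn [0.0, -0.683, 0.004] shift [0.157, -0.2, 0.375] maxabs 0.68
```

Call:
apply_moves(
  motion=[0, -0.4, 0, 0.15, -0.2, 0.3, -0.1, 0, -0.7, 0, 0.25, -0.3, 0.55, -0.1, 0, -1, 0, 0.31, -0.4, 0.75, -0.1, 0, -1, 0, 0.31, -0.4, 0.75, -0.1, 0, -1, 0, 0.31, -0.4, 0.75, -0.1, 0, -1, 0, 0.31, -0.4, 0.75, -0.1],
)

```text
t: 5.4
tool_pos: [0.4902, 0.2187, 0.2121]
tcp_rot: [0.247, 0.085, 0.965, -0.021]
force: [1.4, 1.4, 1.2]
opening: 0.0472
```

```bash
python3 - <<'E'
from plan import *
x=np.load("pl.npy"); R,n,u=Rbasket(*x[:2]); b=x[5:8]
rel(b+u*.12,R); rel(b+u*.058,R)
c=cam("wrist"); cv2.imwrite("pics/w4.png",c["frame"])
E
```

```text
t 5.4 turn [0.005, -0.136, 0.005] shift [-0.006, -0.0, 0.151] maxabs 0.15
t 5.4 turn [0.005, -0.136, 0.005] shift [-0.027, -0.001, 0.461] maxabs 0.46
```

View pics/w4.png

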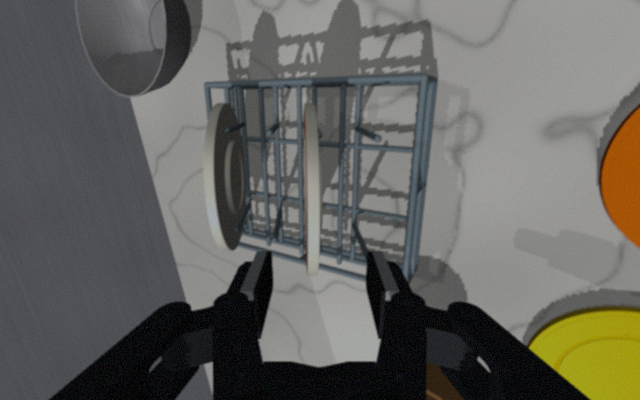

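Edge-on, the red-brown plate (col 312, rows 103–275) sits between the fingers (cols 270–370) and parallel to them. Advancing and closing.

Call:
apply_moves(
  motion=[0, -0.136, 0, -0.005, 0, 0.1, -0.1, 0, -0.136, 0, -0.015, 0, 0.22, -0.1, 0, -0.136, 0, -0.025, 0, 0.34, -0.1, 0, -0.136, 0, -0.027, 0, 0.42, -0.1, 0, -0.136, 0, -0.027, 0, 0.46, -0.1, 0, -0.136, 0, -0.027, 0, 0.46, -0.1],
)

```text
t: 6.2
tool_pos: [0.5502, 0.2197, 0.144]
tcp_rot: [0.274, 0.087, 0.957, -0.028]
force: [0.5, 0.2, 0.3]
opening: 0.0468
```

```bash
python3 - <<'E'
from plan import *
x=np.load("pl.npy"); R,n,u=Rbasket(*x[:2]); b=x[5:8]
rel(b+u*.058,R)
c=cam("wrist"); W=cloud(c); p,R0,s=cur()
cv2.imwrite("pics/w5.png",cv2.resize(c["frame"][60:300,200:440],None,fx=2.4,fy=2.4))
# plate points in tool frame
q=(W.reshape(-1,3)-p)@R0.as_matrix(); k=(abs(q[:,0])<.02)&(q[:,1]<-.015)&(q[:,1]>-.1)&(q[:,2]>-.03)&(q[:,2]<.06)
print(k.sum(),np.nanpercentile(q[k],[2,50,98],0))
E
```

```text
t 6.2 turn [-0.015, -0.023, 0.0] shift [0.068, -0.058, 0.018] maxabs 0.07
4121 [[ 0.00860992 -0.08716091 -0.0173316 ]
 [ 0.01265611 -0.05016909 -0.00460592]
 [ 0.01781258 -0.01654752  0.04849044]]
```

View pics/w5.png

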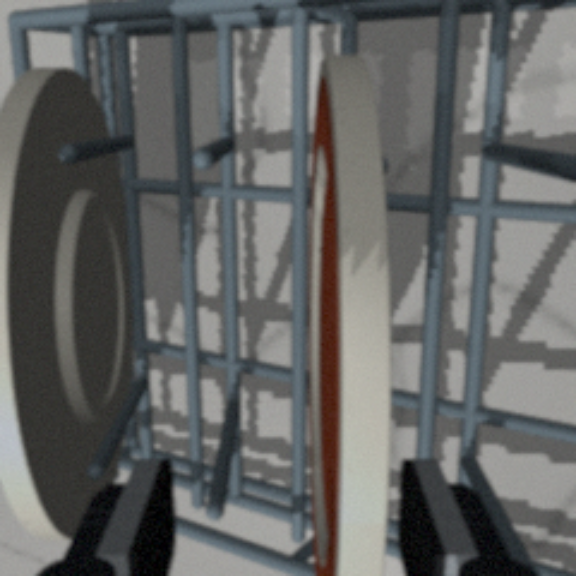

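```bash
python3 - <<'E'
from plan import *
for i in range(2):
    p,R,s=cur(); print(s["t"],p.round(4),R.as_matrix()[:,2].round(3),s["joints"].round(3),s["dq"].round(3),s["force"].round(2)); 
    x=np.load("pl.npy"); Rb,n,u=Rbasket(*x[:2]); rel(x[5:8]+u*.058,Rb); optics.read_camera("side")
E
```

```text
6.25 [0.5495 0.2196 0.144 ] [ 0.519 -0.101 -0.849] [ 0.697  0.111 -1.012  1.408 -0.43  -2.188] [ 0.018 -0.013 -0.019 -0.007 -0.001  0.   ] [ 0.01 -0.56  0.13]
t 6.25 turn [-0.014, -0.024, 0.001] shift [0.066, -0.057, 0.019] maxabs 0.07
6.3 [0.5488 0.2196 0.1438] [ 0.519 -0.101 -0.849] [ 0.698  0.11  -1.013  1.407 -0.43  -2.189] [ 0.013 -0.009 -0.018  0.002 -0.001 -0.003] [-0.65  0.61 -0.09]
t 6.3 turn [-0.014, -0.024, 0.002] shift [0.062, -0.057, 0.02] maxabs 0.06
```

Joint 3 is at its limit (-1.013 of -1.02), so this tilted pose is not fully reachable this way. I'll fit the arm kinematics from the logged poses to find a reachable grasp.

```bash
cat > kin.py <<'E'
import numpy as np
from scipy.optimize import least_squares
from scipy.spatial.transform import Rotation as Ro
ax=dict(x=np.array([1.,0,0]),y=np.array([0,1.,0]),z=np.array([0,0,1.]))
LO=np.array([-3.07,-1.43,-1.02,-3.03,-3.05,-3.03]);HI=np.array([3.07,2.12,1.25,1.67,0,3.03])
R0=Ro.from_matrix(np.array([[0,0,1],[0,1,0],[-1,0,0]]))  # tool z -> +x
def fk(q,P,s4):
    a1,H,L2,e,L3,lat,L6,lat2=P
    r1=Ro.from_rotvec(ax['z']*q[0]); p=r1.apply([a1,lat,H])
    r2=r1*Ro.from_rotvec(ax['y']*q[1]); p=p+r2.apply([0,0,L2])
    r3=r2*Ro.from_rotvec(-ax['y']*q[2]); p=p+r3.apply([L3,0,e])
    r4=r3*Ro.from_rotvec(s4*ax['x']*q[3]); 
    r5=r4*Ro.from_rotvec(-ax['y']*q[4]); p=p+r5.apply([L6,lat2,0])
    r6=r5*Ro.from_rotvec(-ax['x']*q[5])
    return p,r6
E
cat > fitkin.py <<'E'
from kin import *
from plan import cur
data=[([-8.46915619e-01,3.59401423e-01,1.10360210e-02,-3.25e-04,-1.22411796,-2.88101834e-01],[.28468,-.61148,.23035],[-7.686e-4,.537579,.843213,3.8e-4]),
([-0.38434688,0.07416804,-0.13128082,-0.00007473,-1.36602641,-0.75093631],[0.38992169,-0.36457327,0.33085468],[0,.5373,.8434,0]),
([0.12824496,0.03473086,-0.10772303,0.00008183,-1.42918532,-0.76516767],[0.50007779,-0.12893224,0.36093439],[-.001,.313,.9497,0])]
p,R,s=cur(); q=s["tcp_rot"]; data.append((s["joints"],p,q)); print(data[-1])
for s4 in (1,-1):
    def res(v):
        P=v[:8]; Rt=Ro.from_rotvec(v[8:11]); o=[]
        for q,p,w in data:
            pp,rr=fk(q,P,s4); o+=list((pp-p)*1000); W=Ro.from_quat([w[1],w[2],w[3],w[0]])
            o+=list((W.inv()*(rr*Rt)).as_rotvec()*300)
        return np.array(o+list(np.array(v[:8])*.05))
    best=None
    for k in range(20):
        rng=np.random.default_rng(k)
        v0=np.r_[0,.35,.4,0,.4,-.1,.3,-.1,rng.normal(0,1.5,3)]
        o=least_squares(res,v0)
        if best is None or o.cost<best.cost: best=o
    print(s4,best.cost,best.x.round(4)); print(res(best.x)[:24].round(2))
    np.save(f"kin{s4}.npy",best.x)
E
python3 fitkin.py
```

```text
(array([ 0.69886975,  0.1100397 , -1.0137129 ,  1.40761277, -0.42943722,
       -2.1887749 ]), array([0.54826721, 0.21971519, 0.14356696]), array([ 0.27324438,  0.08606967,  0.95767373, -0.02811676]))
1 267445.237364239 [ 0.      0.219   0.6018 -0.0002  0.4636 -0.3761  0.3935  0.1844 -0.614
  1.2718 -0.3562]
[  -0.12   -0.1     0.    -50.85  -71.55 -192.12    0.01    0.02    0.
  -50.89  -71.4  -191.79   -0.02    0.14   -0.    -50.93  -71.93 -192.01
    0.     -0.     -0.    152.65  214.88  575.93]
-1 0.11608604989269874 [ 0.      0.1988  0.6016  0.      0.4636 -0.      0.3733 -0.1918 -0.0003
  1.571  -0.0001]
[ 0.    0.    0.   -0.03  0.06 -0.08 -0.   -0.    0.    0.09  0.22  0.18
  0.   -0.   -0.   -0.03 -0.34 -0.02  0.    0.   -0.   -0.03  0.06 -0.08]
```

The kinematic model fits to 0.3 mm. Now I search grasp directions within the plate plane (φ) and jaw flips for joint margin.

```bash
cat >> kin.py <<'E'
V=None
def FK(q):
    global V
    if V is None: V=np.load("kin-1.npy")
    p,r=fk(q,V[:8],-1); return p,r*Ro.from_rotvec(V[8:11])
def ik(p,R,q0):
    f=lambda q:np.r_[(FK(q)[0]-p)*10,(R.inv()*FK(q)[1]).as_rotvec()]
    o=least_squares(f,np.clip(q0,LO+.01,HI-.01),bounds=(LO+.005,HI-.005),xtol=1e-10,ftol=1e-12); return o.x,np.abs(o.fun).max()
def margin(q): return np.minimum(q-LO,HI-q).min()
def ikall(p,R,seed=0,n=14):
    rng=np.random.default_rng(seed); S=[]
    for k in range(n):
        q,e=ik(p,R,rng.uniform(LO*.7,HI*.7))
        if e<1e-4 and not any(np.abs(q-s).max()<.05 for s in S): S.append(q)
    return S
def Rp(n,up,s):  # tool z=-up, x=s*n
    z=-up; x=s*n; return Ro.from_matrix(np.stack([x,np.cross(z,x),z],1))
E
cat > srch.py <<'E'
from kin import *; from fit import frame
x=np.load("pl.npy"); n,u=frame(*x[:2]); t=np.cross(n,u); print("t",t.round(2))
for nm,c in(("red",x[5:8]),("blue",x[2:5])):
  for s in (1,-1):
    for ph in range(-60,61,20):
        f=np.radians(ph); up=np.cos(f)*u+np.sin(f)*t; R=Rp(n,up,s)
        g=[ (round(margin(q),2),q.round(2).tolist()) for q in ikall(c+.058*up,R)]
        g2=[ (round(margin(q),2)) for q in ikall(c+.058*up+u*.1,R)]
        print(nm,s,ph,"grasp",sorted(g,reverse=True)[:2],"lift",sorted(g2,reverse=True)[:2],flush=True)
E
python3 srch.py
```

```text
t [-0.18 -0.98  0.  ]
red 1 -60 grasp [(np.float64(0.82), [1.06, 0.82, -0.2, 0.57, -1.59, 1.25])] lift [np.float64(0.81)]
red 1 -40 grasp [(np.float64(0.54), [1.08, 0.57, -0.48, 0.67, -1.25, 1.21])] lift [np.float64(0.57)]
red 1 -20 grasp [(np.float64(0.24), [1.02, 0.31, -0.78, 0.89, -0.87, 1.11])] lift [np.float64(0.31)]
red 1 0 grasp [] lift [np.float64(0.05)]
red 1 20 grasp [] lift []
red 1 40 grasp [(np.float64(0.5), [0.06, 0.15, -0.52, -1.27, -0.58, -2.17])] lift [np.float64(0.34)]
red 1 60 grasp [(np.float64(0.59), [-0.28, 0.44, -0.43, -1.42, -1.12, -1.72])] lift [np.float64(0.53)]
red -1 -60 grasp [(np.float64(0.82), [1.06, 0.82, -0.2, 0.57, -1.59, -1.89])] lift [np.float64(0.81)]
red -1 -40 grasp [(np.float64(0.54), [1.08, 0.57, -0.48, 0.67, -1.25, -1.94])] lift [np.float64(0.57)]
red -1 -20 grasp [(np.float64(0.24), [1.02, 0.31, -0.78, 0.89, -0.87, -2.03])] lift [np.float64(0.31)]
red -1 0 grasp [] lift [np.float64(0.05)]
red -1 20 grasp [] lift []
red -1 40 grasp [(np.float64(0.5), [0.06, 0.15, -0.52, -1.27, -0.58, 0.97])] lift [np.float64(0.43)]
red -1 60 grasp [(np.float6
[... 536 characters left out ...]
loat64(0.47)]
blue 1 60 grasp [(np.float64(0.8), [-0.25, 0.53, -0.22, -1.38, -1.12, -1.86])] lift [np.float64(0.73)]
blue -1 -60 grasp [(np.float64(0.95), [0.92, 0.89, -0.07, 0.69, -1.6, -1.79])] lift [np.float64(0.91)]
blue -1 -40 grasp [(np.float64(0.65), [0.92, 0.64, -0.37, 0.78, -1.23, -1.84])] lift [np.float64(0.66)]
blue -1 -20 grasp [(np.float64(0.36), [0.83, 0.4, -0.66, 0.99, -0.82, -1.92])] lift [np.float64(0.4)]
blue -1 0 grasp [] lift [np.float64(0.16)]
blue -1 20 grasp [] lift []
blue -1 40 grasp [(np.float64(0.62), [0.04, 0.28, -0.33, -1.19, -0.62, 0.9])] lift [np.float64(0.6)]
blue -1 60 grasp [(np.float64(0.8), [-0.25, 0.53, -0.22, -1.38, -1.12, 1.28])] lift [np.float64(0.73)]
```

```bash
cat > path.py <<'E'
from kin import *; from fit import frame
x=np.load("pl.npy"); n,u=frame(*x[:2]); t=np.cross(n,u)
rk=np.load("rackw.npy")
def rackpt(gy,h,rx=0):
    X,Y,a=rk; return np.array([X+np.cos(a)*rx-np.sin(a)*gy,Y+np.sin(a)*rx+np.cos(a)*gy,h])
nr=np.array([-np.sin(rk[2]),np.cos(rk[2]),0]); tr=np.cross(nr,[0,0,1.])
def basket(c,ph,r,lift=0,s=-1,fwd=0):
    f=np.radians(ph); up=np.cos(f)*u+np.sin(f)*t; return c+r*up+u*lift+n*fwd,Rp(n,up,s)
def rackpose(gy,hc,th=0,r=.058,s=-1):
    f=np.radians(th); up=np.array([0,0,np.cos(f)])+np.sin(f)*tr; return rackpt(gy,hc)+r*up,Rp(nr,up,s)
def follow(q,P,N=12,verb=True):
    for nm,(p,R) in P:
        p0,R0_=FK(q); rv=(R0_.inv()*R).as_rotvec(); worst=9;emax=0;jm=0
        for k in range(1,N+1):
            qq,e=ik(p0+(p-p0)*k/N,R0_*Ro.from_rotvec(rv*k/N),q); jm=max(jm,np.abs(qq-q).max()); q=qq; worst=min(worst,margin(q));emax=max(emax,e)
        print(nm,p.round(3),"turn",np.degrees(np.linalg.norm(rv)).round(0),q.round(2),"margin %.2f err %.1e jump %.2f"%(worst,emax,jm))
    return q
E
python3 - <<'E'
from path import *; from plan import cur
p,R,s=cur(); q=s["joints"]; print(rackpt(.016,.116))
dn=lambda az:Ro.from_matrix(np.array([[np.cos(az),np.sin(az),0],[np.sin(az),-np.cos(az),0],[0,0,-1]]))
b=x[5:8];a=x[2:5]
W=[("up",(p+n*0+u*.09+ -R.as_matrix()[:,2]*0,R)),("down",(np.array([.50,.13,.30]),dn(np.radians(170))))]
for ph in (40,50):
    print(ph)
    follow(q,W+[("pre",basket(b,ph,.15)),("grasp",basket(b,ph,.058)),("lift",basket(b,ph,.058,.11)),("mid",(np.array([.52,.1,.40]),dn(np.radians(170)))),
      ("mid2",(np.array([.60,0,.40]),rackpose(.016,.2)[1])),("above",rackpose(.016,.28)),("in",rackpose(.016,.116)),("up",rackpose(.016,.25)),
      ("pre",basket(a,ph,.15)),("grasp",basket(a,ph,.058)),("lift",basket(a,ph,.058,.11)),("above",rackpose(.08,.28)),("in",rackpose(.08,.116))])
E
```

```text
[ 0.59833539 -0.16622447  0.116     ]
40
up [0.501 0.228 0.219] turn 0.0 [ 1.01 -0.04 -0.92  0.9  -0.68 -1.91] margin 0.01 err 3.4e-10 jump 0.06
down [0.5  0.13 0.3 ] turn 32.0 [ 0.63  0.06 -0.22  0.   -1.3  -0.81] margin 0.15 err 3.6e-10 jump 0.13
pre [0.491 0.121 0.182] turn 51.0 [ 0.01 -0.04 -0.56 -1.08 -0.68  0.77] margin 0.40 err 9.3e-10 jump 0.31
grasp [0.539 0.172 0.122] turn 0.0 [ 0.06  0.15 -0.52 -1.27 -0.58  0.97] margin 0.46 err 4.2e-15 jump 0.02
lift [0.481 0.183 0.215] turn 0.0 [ 0.34 -0.15 -0.6  -0.89 -0.47  0.38] margin 0.42 err 3.0e-10 jump 0.07
mid [0.52 0.1  0.4 ] turn 51.0 [ 0.56  0.05 -0.01  0.   -1.51 -0.74] margin 0.35 err 5.0e-10 jump 0.41
mid2 [0.6 0.  0.4] turn 92.0 [ 0.33  0.18  0.14 -0.   -1.53  1.1 ] margin 1.02 err 8.9e-15 jump 0.15
above [ 0.598 -0.166  0.338] turn 0.0 [ 0.04  0.22  0.06 -0.   -1.41  1.38] margin 1.08 err 2.8e-09 jump 0.02
in [ 0.598 -0.166  0.174] turn 0.0 [ 0.04  0.31 -0.19 -0.   -1.07  1.38] margin 0.83 err 1.8e-14 jump 0.03
up [ 0.598 -0.166  0.308] turn 0.0 [ 0.04  0.23  0.01 -0.   -1.35  1.38] margin 0.84 err 4.4e-15 jump 0.02
pre 
[... 1427 characters left out ...]
.19 -0.   -1.07  1.38] margin 0.83 err 3.1e-14 jump 0.03
up [ 0.598 -0.166  0.308] turn 0.0 [ 0.04  0.23  0.01 -0.   -1.35  1.38] margin 0.84 err 3.3e-15 jump 0.02
pre [0.6   0.082 0.166] turn 93.0 [-0.25  0.28 -0.31 -1.22 -1.    1.08] margin 0.71 err 7.1e-10 jump 0.13
grasp [0.644 0.146 0.116] turn 0.0 [-0.14  0.4  -0.28 -1.33 -0.89  1.15] margin 0.71 err 2.6e-11 jump 0.01
lift [0.585 0.156 0.209] turn 0.0 [-0.08  0.16 -0.35 -1.21 -0.89  0.92] margin 0.67 err 3.9e-15 jump 0.02
above [ 0.608 -0.103  0.338] turn 93.0 [ 0.15  0.21  0.05 -0.   -1.41  1.28] margin 0.74 err 4.3e-10 jump 0.14
in [ 0.608 -0.103  0.174] turn 0.0 [ 0.15  0.3  -0.2  -0.   -1.06  1.28] margin 0.82 err 1.9e-14 jump 0.03
```

Approaching at φ=+45° (gripping the upper-right rim) gives ≥0.45 rad joint margin for the whole job. First I back straight off.

Call:
apply_moves(
  motion=[0, 0, 0, 0, 0, -0.15, -0.1, 0, 0, 0, 0, 0, -0.35, -0.1, 0, 0, 0, 0, 0, -0.5, -0.1, 0, 0, 0, 0, 0, -0.5, -0.1],
)

```text
t: 6.85
tool_pos: [0.4949, 0.2321, 0.2303]
tcp_rot: [0.273, 0.085, 0.958, -0.026]
force: [0.0, 0.3, -0.2]
opening: 0.0468
```

```bash
python3 - <<'E'
from path import *; from plan import cur,rel
p,R,s=cur(); print(p,s["joints"].round(2))
dn=lambda az:Ro.from_matrix(np.array([[np.cos(az),np.sin(az),0],[np.sin(az),-np.cos(az),0],[0,0,-1]]))
rel([.48,.13,.30],dn(np.radians(170)))
E
```

```text
[0.49487879 0.23212267 0.23029263] [ 1.04 -0.05 -0.9   0.86 -0.71 -1.89]
t 6.85 turn [-0.007, 1.113, -0.004] shift [-0.198, -0.517, -0.286] maxabs 1.11
```

Call:
apply_moves(
  motion=[0, 0.4, 0, -0.1, -0.15, -0.2, -0.1, 0, 0.7, 0, -0.15, -0.35, -0.28, -0.1, 0, 1, 0, -0.2, -0.5, -0.28, -0.1, 0, 1, 0, -0.2, -0.5, -0.28, -0.1, 0, 1, 0, -0.2, -0.5, -0.28, -0.1, 0, 1, 0, -0.2, -0.5, -0.28, -0.1],
)

```text
t: 7.6
tool_pos: [0.4819, 0.1302, 0.2958]
tcp_rot: [0.027, 0.091, 0.995, -0.008]
force: [-0.4, 0.1, -0.2]
opening: 0.047
```

```bash
python3 - <<'E'
from path import *; from plan import cur,rel
p,R,s=cur(); print(p,s["joints"].round(2))
pp,RR=basket(x[5:8],45,.16); print(pp); rel(pp,RR)
rv=(R.inv()*RR).as_rotvec(); rel(p+(pp-p)*.5,R*Ro.from_rotvec(rv*.5))
follow(s["joints"],[("pre",(pp,RR))],N=6)
E
```

```text
[0.48187893 0.13016844 0.29582725] [ 0.7  -0.   -0.31  0.05 -1.23 -0.9 ]
[0.48906012 0.10394983 0.18031261]
t 7.6 turn [-1.557, -0.975, -0.403] shift [-0.027, -0.117, 0.581] maxabs 1.56
t 7.6 turn [-0.778, -0.487, -0.201] shift [-0.013, -0.058, 0.291] maxabs 0.78
pre [0.489 0.104 0.18 ] turn 54.0 [-0.18  0.04 -0.53 -1.17 -0.87  0.99] margin 0.43 err 5.9e-11 jump 0.58
```

Call:
apply_moves(
  motion=[-0.4, -0.25, -0.1, -0.01, -0.06, 0.1, -0.1, -0.78, -0.49, -0.2, -0.013, -0.06, 0.2, -0.1, -0.78, -0.49, -0.2, -0.013, -0.06, 0.2, -0.1, -0.78, -0.49, -0.2, -0.013, -0.06, 0.2, -0.1, -0.78, -0.49, -0.2, -0.013, -0.06, 0.2, -0.1],
)

```text
t: 8.22
tool_pos: [0.4843, 0.1181, 0.2573]
tcp_rot: [0.164, 0.032, 0.971, 0.173]
force: [1.0, 0.5, 0.7]
opening: 0.0471
```

```bash
python3 - <<'E'
from path import *; from plan import cur,rel
p,R,s=cur(); print(p,s["joints"].round(2))
pp,RR=basket(x[5:8],45,.14); print(pp); rel(pp,RR)
E
```

```text
[0.484294   0.11808705 0.25728938] [ 0.54 -0.18 -0.57 -0.16 -0.73 -0.51]
[0.49907722 0.1165082  0.16839853]
t 8.22 turn [-0.775, -0.486, -0.199] shift [0.066, -0.161, 0.416] maxabs 0.77
```

Call:
apply_moves(
  motion=[-0.3, -0.2, -0.08, 0, -0.1, 0.05, -0.1, -0.6, -0.36, -0.15, 0.03, -0.16, 0.15, -0.1, -0.775, -0.486, -0.2, 0.066, -0.16, 0.3, -0.1, -0.775, -0.486, -0.2, 0.066, -0.16, 0.416, -0.1, -0.775, -0.486, -0.2, 0.066, -0.16, 0.416, -0.1, -0.775, -0.486, -0.2, 0.066, -0.16, 0.416, -0.1, -0.775, -0.486, -0.2, 0.066, -0.16, 0.416, -0.1],
)

```text
t: 9.1
tool_pos: [0.4991, 0.1157, 0.1661]
tcp_rot: [0.289, -0.026, 0.893, 0.343]
force: [-0.6, -1.1, 0.9]
opening: 0.0471
```

```bash
python3 - <<'E'
from path import *; from plan import cur,rel,cam,cv2
p,R,s=cur(); print(p,s["joints"].round(2))
rel(*basket(x[5:8],45,.14)); rel(*basket(x[5:8],45,.057))
c=cam("wrist"); cv2.imwrite("pics/w6.png",c["frame"])
E
```

```text
[0.49907907 0.11570104 0.16611402] [-0.15  0.08 -0.52 -1.2  -0.84  1.01]
t 9.1 turn [-0.001, -0.006, -0.01] shift [-0.005, 0.01, -0.004] maxabs 0.01
t 9.1 turn [-0.001, -0.006, -0.01] shift [-0.007, 0.01, 0.411] maxabs 0.41
```

View pics/w6.png

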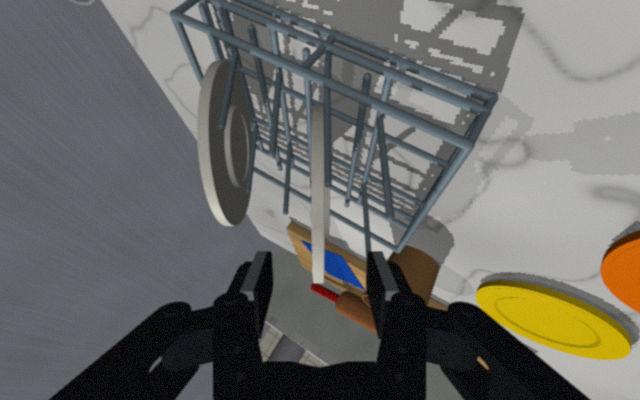

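The red-brown edge is at col 318, dead centre between the fingers. Advancing.

Call:
apply_moves(
  motion=[0, 0, 0, -0.005, 0.01, 0.12, -0.1, 0, 0, 0, -0.007, 0.01, 0.25, -0.1, 0, 0, 0, -0.007, 0.01, 0.36, -0.1, 0, 0, 0, -0.007, 0.01, 0.41, -0.1, 0, 0, 0, -0.007, 0.01, 0.41, -0.1],
)

```text
t: 9.78
tool_pos: [0.5405, 0.1702, 0.1212]
tcp_rot: [0.29, -0.028, 0.893, 0.343]
force: [-0.5, 0.5, -0.5]
opening: 0.0471
```

```bash
python3 - <<'E'
from path import *; from plan import cur,rel,cam,cv2
p,R,s=cur(); print(p,s["joints"].round(2))
rel(*basket(x[5:8],45,.057))
c=cam("wrist"); cv2.imwrite("pics/w7.png",cv2.resize(c["frame"][80:400,160:480],None,fx=1.8,fy=1.8))
E
```

```text
[0.54048613 0.17016732 0.12116536] [-0.06  0.21 -0.5  -1.34 -0.74  1.13]
t 9.78 turn [0.003, -0.004, 0.001] shift [0.004, -0.013, 0.002] maxabs 0.01
```

View pics/w7.png

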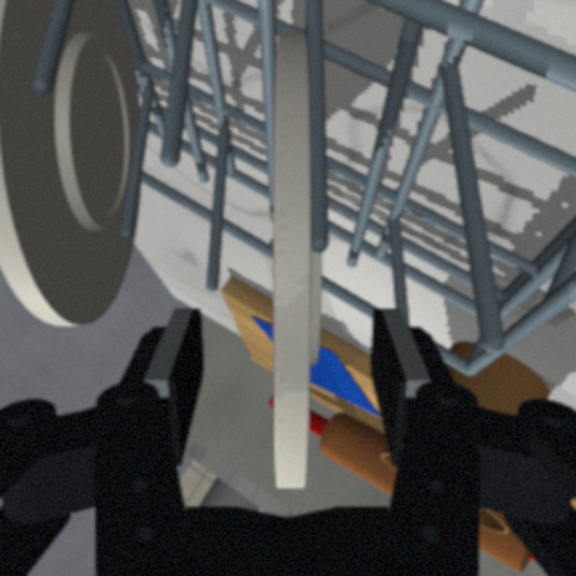

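Call:
apply_moves(
  motion=[0, 0, 0, 0, 0, 0, 1, 0, 0, 0, 0, 0, 0, 1, 0, 0, 0, 0, 0, 0, 1, 0, 0, 0, 0, 0, 0, 1, 0, 0, 0, 0, 0, 0, 1, 0, 0, 0, 0, 0, 0, 1],
  squeeze=70,
)

```text
t: 10.58
tool_pos: [0.5407, 0.1692, 0.1211]
tcp_rot: [0.291, -0.027, 0.893, 0.343]
force: [-2.8, -2.2, 1.6]
opening: 0.0076
```

```bash
python3 - <<'E'
from path import *; from plan import cur,rel
p,R,s=cur(); print(p,s["opening"],s["force"])
m=R.as_matrix().T
print("u in tool",(m@u).round(3),"n",(m@n).round(3))
rel(p+u*.11+n*.004,R)
E
```

```text
[0.54066532 0.16923162 0.12108434] 0.007561688421515025 [-2.82114055 -2.17146444  1.59083773]
u in tool [ 0.001  0.708 -0.707] n [-1.     0.001  0.   ]
t 10.57 turn [0.0, 0.0, 0.0] shift [-0.02, 0.389, -0.389] maxabs 0.39
```

Gripped (opening 7.6 mm on a 9 mm brim). Drawing it out along its plane.

Call:
apply_moves(
  motion=[0, 0, 0, -0.005, 0.02, -0.02, 1, 0, 0, 0, -0.01, 0.07, -0.07, 1, 0, 0, 0, -0.015, 0.12, -0.12, 1, 0, 0, 0, -0.02, 0.18, -0.18, 1, 0, 0, 0, -0.02, 0.24, -0.24, 1, 0, 0, 0, -0.02, 0.3, -0.3, 1, 0, 0, 0, -0.02, 0.36, -0.36, 1, 0, 0, 0, -0.02, 0.4, -0.4, 1, 0, 0, 0, -0.02, 0.4, -0.4, 1],
)

```text
t: 11.7
tool_pos: [0.4838, 0.18, 0.2197]
tcp_rot: [0.292, -0.028, 0.892, 0.343]
force: [-0.6, -0.2, -4.2]
opening: 0.0079
```

```bash
python3 - <<'E'
from path import *; from plan import cur,rel,cam,cv2
p,R,s=cur(); print(p,s["opening"],s["force"],s["joints"].round(2))
c=cam("wrist"); d=cam("side"); cv2.imwrite("pics/w8.png",np.hstack([cv2.resize(c["frame"][80:400,160:480],(390,390)),cv2.resize(d["frame"][100:340,180:420],(390,390))]))
E
```

```text
[0.48378596 0.17998529 0.21967492] 0.00786473457215535 [-0.5625224  -0.22749947 -4.23732559] [ 0.11 -0.09 -0.54 -1.11 -0.69  0.7 ]
```

View pics/w8.png

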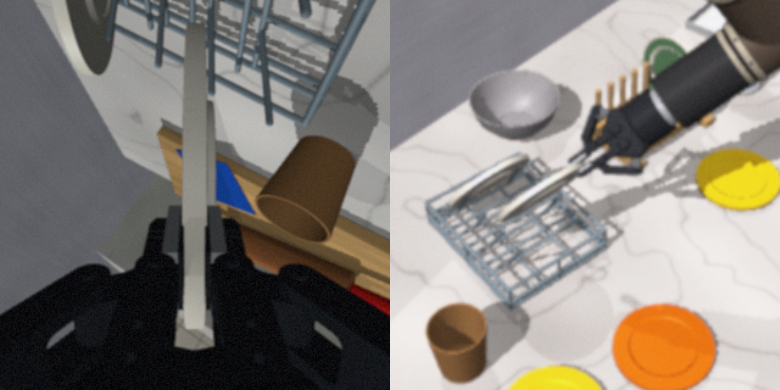

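```bash
cat > held.py <<'E'
from path import *; from plan import cur,rel,cam,cv2,np
from h import cloud
def held(save=None):
    c=cam("wrist"); W=cloud(c); p,R,s=cur(); q=(W.reshape(-1,3)-p)@R.as_matrix()
    k=(abs(q[:,0])<.008)&(q[:,1]<-.02)&(q[:,1]>-.13)&(q[:,2]>-.03)&(q[:,2]<.16)&~np.isnan(q[:,0]); v=q[k]
    f=lambda z:np.hypot(v[:,1]-z[0],v[:,2]-z[1])-.08
    o=least_squares(lambda z:f(z)*1e3,[0,.058],loss="soft_l1",f_scale=1.5)
    g=abs(f(o.x))<.003
    print("held n",k.sum(),g.sum(),"centre tool y,z mm",(o.x*1e3).round(1),"x med",np.median(v[g,0])*1e3,"x vs z slope",np.polyfit(v[g,2],v[g,0],1)[0].round(4),"vs y",np.polyfit(v[g,1],v[g,0],1)[0].round(4),"res",np.median(abs(f(o.x)))*1e3)
    if save: cv2.imwrite(save,c["frame"])
    return o.x
E
python3 - <<'E'
from held import *
held(); p,R,s=cur()
dn=lambda az:Ro.from_matrix(np.array([[np.cos(az),np.sin(az),0],[np.sin(az),-np.cos(az),0],[0,0,-1]]))
pp,RR=rackpose(.016,.29); rv=(R.inv()*RR).as_rotvec(); print(np.linalg.norm(rv))
mid=p+(pp-p)*.4+[.02,0,.08]; print(mid,pp); 
for f,po in ((.28,np.array([.51,.10,.34])),(.5,np.array([.55,0.03,.37])),(.75,np.array([.58,-.07,.37])),(1,pp)): print(f); rel(po,R*Ro.from_rotvec(rv*f))
follow(s["joints"],[("1",(np.array([.51,.10,.34]),R*Ro.from_rotvec(rv*.28))),("2",(np.array([.55,0.03,.37]),R*Ro.from_rotvec(rv*.5))),("3",(np.array([.58,-.07,.37]),R*Ro.from_rotvec(rv*.75))),("4",(pp,RR))])
E
```

```text
held n 3077 2932 centre tool y,z mm [-2.1 59.2] x med 0.3152435097272729 x vs z slope 0.0056 vs y -0.0045 res 0.3784295198491078
1.609595832035893
[0.54981018 0.04124052 0.35011698] [ 0.59833539 -0.16622447  0.348     ]
0.28
t 11.85 turn [0.087, 0.556, -0.704] shift [-0.495, 0.028, -0.548] maxabs 0.7
0.5
t 11.85 turn [0.155, 0.992, -1.258] shift [-0.794, -0.2, -0.757] maxabs 1.26
0.75
t 11.85 turn [0.232, 1.489, -1.887] shift [-0.994, -0.618, -0.996] maxabs 1.89
1
t 11.85 turn [0.31, 1.985, -2.515] shift [-1.083, -1.074, -1.187] maxabs 2.52
1 [0.51 0.1  0.34] turn 26.0 [ 0.1  -0.09 -0.22 -0.65 -1.12  0.57] margin 0.50 err 2.5e-12 jump 0.06
2 [0.55 0.03 0.37] turn 20.0 [ 0.07  0.04  0.01 -0.47 -1.37  0.77] margin 0.82 err 1.7e-09 jump 0.02
3 [ 0.58 -0.07  0.37] turn 23.0 [ 0.04  0.16  0.13 -0.25 -1.49  1.08] margin 1.04 err 4.0e-10 jump 0.03
4 [ 0.598 -0.166  0.348] turn 23.0 [ 0.04  0.22  0.08 -0.   -1.43  1.38] margin 1.10 err 2.3e-09 jump 0.03
```

No slip: plate centre at (−2, 59) mm in the tool's y,z. Carrying it in four stages.

Call:
apply_moves(
  motion=[0, 0, 0, -0.05, 0, -0.06, 1, 0.01, 0.08, -0.1, -0.12, 0, -0.16, 1, 0.03, 0.18, -0.22, -0.22, 0, -0.28, 1, 0.05, 0.3, -0.37, -0.32, 0.01, -0.38, 1, 0.065, 0.42, -0.53, -0.42, 0.02, -0.47, 1, 0.087, 0.556, -0.704, -0.495, 0.028, -0.548, 1, 0.087, 0.556, -0.704, -0.495, 0.028, -0.548, 1],
)

```text
t: 12.72
tool_pos: [0.5117, 0.0992, 0.3424]
tcp_rot: [0.222, -0.223, 0.913, 0.26]
force: [0.4, 0.0, -3.7]
opening: 0.0072
```

```bash
python3 - <<'E'
from held import *
p,R,s=cur(); print(p,s["joints"].round(2))
pp,RR=rackpose(.016,.29); rv=(R.inv()*RR).as_rotvec()
rel([.565,-.0,.38],R*Ro.from_rotvec(rv*.38));rel([.58,-.04,.38],R*Ro.from_rotvec(rv*.5))
E
```

```text
[0.51173016 0.09924412 0.34235407] [ 0.1  -0.09 -0.21 -0.65 -1.12  0.57]
t 12.72 turn [0.082, 0.544, -0.688] shift [-0.167, -0.448, -0.352] maxabs 0.69
t 12.72 turn [0.108, 0.716, -0.906] shift [-0.168, -0.641, -0.445] maxabs 0.91
```

Call:
apply_moves(
  motion=[0.01, 0.08, -0.1, -0.03, -0.08, -0.06, 1, 0.03, 0.2, -0.25, -0.06, -0.18, -0.14, 1, 0.05, 0.32, -0.4, -0.1, -0.28, -0.22, 1, 0.07, 0.44, -0.56, -0.13, -0.38, -0.3, 1, 0.085, 0.56, -0.71, -0.15, -0.5, -0.36, 1, 0.1, 0.66, -0.84, -0.165, -0.59, -0.42, 1, 0.108, 0.716, -0.906, -0.168, -0.641, -0.445, 1, 0.108, 0.716, -0.906, -0.168, -0.641, -0.445, 1],
)

```text
t: 13.72
tool_pos: [0.5784, -0.039, 0.3767]
tcp_rot: [0.115, -0.457, 0.871, 0.137]
force: [-0.1, 0.6, -4.3]
opening: 0.0073
```

```bash
python3 - <<'E'
from held import *
p,R,s=cur(); print(p,s["joints"].round(2))
pp,RR=rackpose(.016,.29); rel(pp,RR); rel([.59,-.10,.37],RR)
E
```

```text
[ 0.5783633  -0.03903128  0.37670231] [ 0.02  0.14  0.13 -0.35 -1.48  0.96]
t 13.72 turn [0.118, 0.716, -0.908] shift [0.478, -0.448, -0.077] maxabs 0.91
t 13.72 turn [0.118, 0.716, -0.908] shift [0.212, -0.219, -0.069] maxabs 0.91
```

Call:
apply_moves(
  motion=[0.01, 0.08, -0.1, 0.05, -0.05, -0.02, 1, 0.035, 0.2, -0.25, 0.11, -0.1, -0.04, 1, 0.05, 0.32, -0.4, 0.18, -0.17, -0.06, 1, 0.075, 0.44, -0.56, 0.25, -0.24, -0.08, 1, 0.09, 0.56, -0.71, 0.33, -0.31, -0.08, 1, 0.105, 0.66, -0.84, 0.41, -0.38, -0.08, 1, 0.118, 0.716, -0.908, 0.46, -0.43, -0.078, 1, 0.118, 0.716, -0.908, 0.478, -0.448, -0.077, 1, 0.118, 0.716, -0.908, 0.478, -0.448, -0.077, 1],
)

```text
t: 14.85
tool_pos: [0.5986, -0.1664, 0.3493]
tcp_rot: [0.001, -0.654, 0.757, -0.001]
force: [0.7, 0.2, -2.3]
opening: 0.0074
```

```bash
python3 - <<'E'
from held import *
p,R,s=cur(); print(p,s["joints"].round(2),s["force"]); rel(*rackpose(.016,.29))
h=held("pics/w9.png"); print("plate centre world",p+R.apply([0.0003,h[0],h[1]])," want",rackpt(.016,.29))
d=cam("side"); cv2.imwrite("pics/d9.png",cv2.resize(d["frame"][60:220,260:440],None,fx=3,fy=3))
E
```

```text
[ 0.59855349 -0.16643219  0.34933573] [ 0.04  0.22  0.08  0.   -1.43  1.38] [ 0.71017879  0.15898413 -2.34665758]
t 14.85 turn [-0.004, 0.001, -0.0] shift [-0.001, 0.001, 0.007] maxabs 0.01
held n 2909 2826 centre tool y,z mm [-1.3 60.5] x med 1.371573406585946 x vs z slope 0.0052 vs y -0.0047 res 0.34783478512345756
plate centre world [ 0.5999064  -0.16690921  0.28882343]  want [ 0.59833539 -0.16622447  0.29      ]
```

View pics/w9.png

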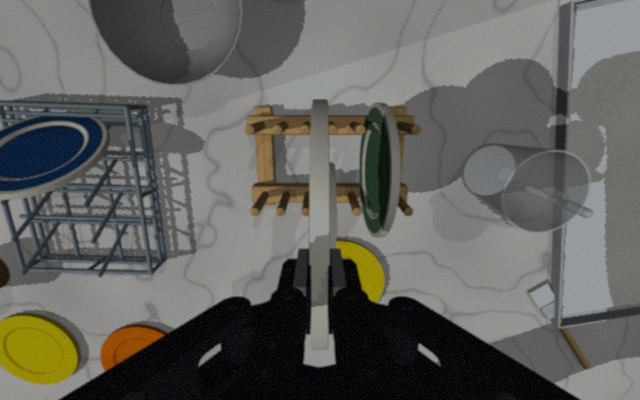

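View pics/d9.png

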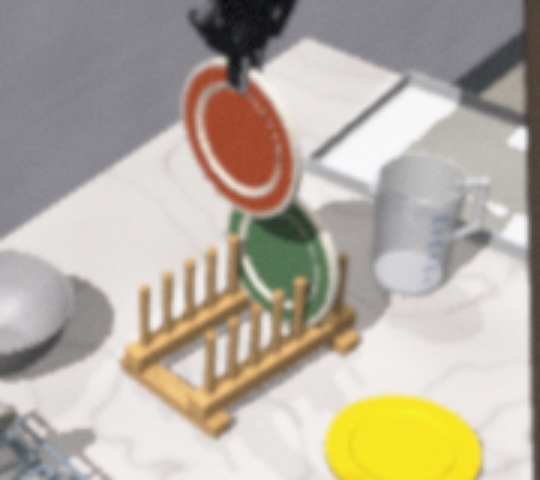

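Red-brown hangs above the rack, front the same way as the green. I'll check the gap alignment from this wrist view.

```bash
cat > rack2.py <<'E'
from held import *
def refit(box,zmin=.056):
    c=cam("wrist"); W=cloud(c); hsv=cv2.cvtColor(c["frame"],cv2.COLOR_BGR2HSV).astype(int);h,s,v=hsv[...,0],hsv[...,1],hsv[...,2]
    m=np.zeros((400,640),bool); m[box[2]:box[3],box[0]:box[1]]=1
    m&=(h>5)&(h<25)&(s>60)&(W[...,2]>0.02)&(W[...,2]<.14); p=W[m]
    lo=p[(p[:,2]>.034)&(p[:,2]<.056)]; st=p[(p[:,2]>zmin)]
    def cost(par):
        x,y,a=par; R=np.array([[np.cos(a),-np.sin(a)],[np.sin(a),np.cos(a)]]); t=np.array([x,y])
        q=(lo[:,:2]-t)@R
        dx=np.maximum(0,np.abs(np.abs(q[:,0])-.05)-.013); dy=np.maximum(0,np.abs(q[:,1])-.116)
        z=(st[:,:2]-t)@R; k=np.clip(np.round((z[:,1])/.032),-3,3)*.032
        return np.concatenate([dx,dy,np.abs(np.hypot(np.abs(z[:,0])-.05,z[:,1]-k)-.006)])*1e3
    o=least_squares(cost,rk,loss="soft_l1",f_scale=2); print("rack",len(lo),len(st),o.x.round(4),"rms",np.sqrt(np.mean(cost(o.x)**2)).round(2))
    return o.x
E
python3 - <<'E'
from rack2 import *
r=refit((240,425,95,220)); p,R,s=cur(); c=p+R.apply([.0008,-.0015,.06]); X,Y,a=r; d=c[:2]-r[:2]
print("plate in rack x,y mm",(np.cos(a)*d[0]+np.sin(a)*d[1])*1e3,(-np.sin(a)*d[0]+np.cos(a)*d[1])*1e3)
E
```

```text
rack 2657 1662 [ 0.5965 -0.1831 -0.1449] rms 0.89
plate in rack x,y mm 1.5357833091992827 16.02398248310161
```

Plate in the rack frame: x 1.5 mm, y 16.0 mm, so it is centred on the gap. Lowering.

Call:
apply_moves(
  motion=[0, 0, 0, 0, 0.007, 0.07, 1, 0, 0, 0, 0, 0.007, 0.17, 1, 0, 0, 0, 0, 0.007, 0.28, 1, 0, 0, 0, 0, 0.007, 0.39, 1, 0, 0, 0, 0, 0.007, 0.5, 1, 0, 0, 0, 0, 0.007, 0.6, 1, 0, 0, 0, 0, 0.007, 0.69, 1, 0, 0, 0, 0, 0.007, 0.75, 1, 0, 0, 0, 0, 0.007, 0.78, 1, 0, 0, 0, 0, 0.007, 0.78, 1],
)

```text
t: 16.25
tool_pos: [0.5976, -0.1665, 0.1932]
tcp_rot: [0.0, -0.655, 0.756, -0.001]
force: [0.8, -0.8, -3.2]
opening: 0.0073
```

```bash
python3 - <<'E'
from held import *
p,R,s=cur(); print(p,s["force"]); h=held("pics/w10.png"); print("centre",p+R.apply([0.0005,h[0],h[1]]))
E
```

```text
[ 0.59756609 -0.16648095  0.1931658 ] [ 0.81317398 -0.78291101 -3.16459916]
held n 2942 2827 centre tool y,z mm [-1.1 61. ] x med 1.269207905233307 x vs z slope 0.0046 vs y -0.0041 res 0.3517654666768677
centre [ 0.5987129  -0.16721132  0.13221389]
```

View pics/w10.png

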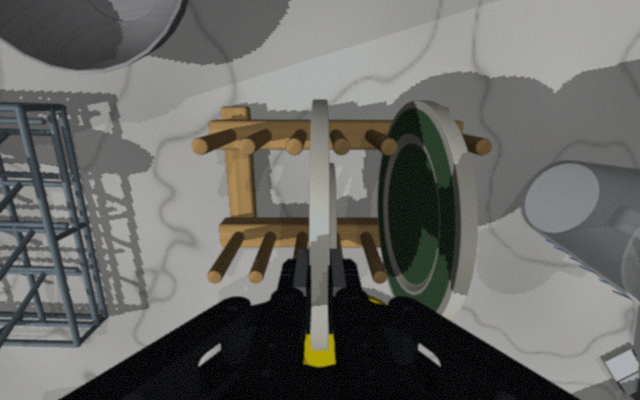

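Plate edge (col 320) is midway between the dowels at cols 296 and 340, with 16 mm left to go. Creeping down.

Call:
apply_moves(
  motion=[0, 0, 0, 0, 0, 0.025, 1, 0, 0, 0, 0, 0, 0.045, 1, 0, 0, 0, 0, 0, 0.06, 1, 0, 0, 0, 0, 0, 0.065, 1, 0, 0, 0, 0, 0, 0.07, 1],
)

```text
t: 16.92
tool_pos: [0.5977, -0.1665, 0.1794]
tcp_rot: [0.0, -0.655, 0.756, -0.001]
force: [0.1, 0.3, -3.6]
opening: 0.0073
```

Call:
apply_moves(
  motion=[0, 0, 0, 0, 0, 0.005, 1, 0, 0, 0, 0, 0, 0.01, 1],
)

```text
t: 17.18
tool_pos: [0.5977, -0.1665, 0.1774]
tcp_rot: [0.0, -0.655, 0.756, -0.001]
force: [-0.1, -0.2, -3.2]
opening: 0.0072
```

Call:
apply_moves(
  motion=[0, 0, 0, 0, 0, 0.005, 1, 0, 0, 0, 0, 0, 0.008, 1],
)

```text
t: 17.42
tool_pos: [0.5977, -0.1665, 0.1757]
tcp_rot: [0.0, -0.655, 0.756, -0.001]
force: [-0.1, -0.8, -2.7]
opening: 0.0073
```

Call:
apply_moves(
  motion=[0, 0, 0, 0, 0, 0.004, 1, 0, 0, 0, 0, 0, 0.006, 1],
)

```text
t: 17.68
tool_pos: [0.5978, -0.1666, 0.1748]
tcp_rot: [0.0, -0.655, 0.756, -0.001]
force: [-0.0, 1.4, -0.7]
opening: 0.0075
```

Weight has come off (force −0.7 N) at centre height ≈114–116 mm: it is seated. I ease the grip, then open.

Call:
apply_moves(
  motion=[0, 0, 0, 0, 0, 0.002, 1, 0, 0, 0, 0, 0, 0.002, 0.78, 0, 0, 0, 0, 0, 0.002, 0.74, 0, 0, 0, 0, 0, 0.002, 0.7, 0, 0, 0, 0, 0, 0.002, 0.65, 0, 0, 0, 0, 0, 0.002, 0.55, 0, 0, 0, 0, 0, 0.002, 0.45],
  squeeze=20,
)

```text
t: 18.55
tool_pos: [0.5977, -0.1665, 0.1742]
tcp_rot: [0.0, -0.655, 0.756, -0.001]
force: [-0.1, 0.5, 0.1]
opening: 0.0233
```

```bash
python3 - <<'E'
from held import *
p,R,s=cur(); print(p,s["force"],s["opening"]); h=held("pics/w11.png"); print("centre",p+R.apply([0.0005,h[0],h[1]]))
E
```

```text
[ 0.59770649 -0.16652633  0.17417899] [-0.11550468  0.4540512   0.12864872] 0.023282650780583863
held n 3001 2898 centre tool y,z mm [-1.3 60.3] x med 1.3029679605391238 x vs z slope -0.0142 vs y -0.0069 res 0.385271004880422
centre [ 0.59905896 -0.16727999  0.11393092]
```

View pics/w11.png

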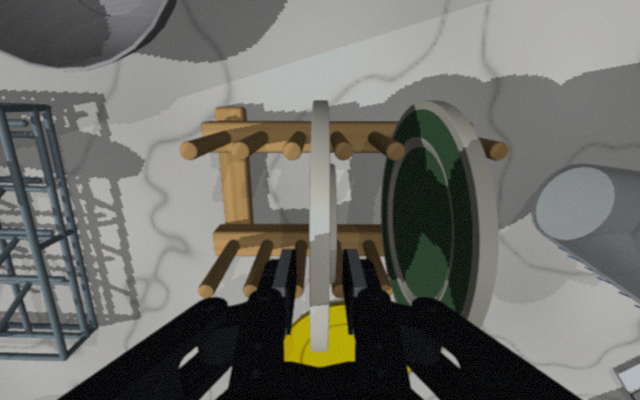

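Released; red-brown stands still in its gap. Retreating upward and on to the blue plate.

Call:
apply_moves(
  motion=[0, 0, 0, 0, 0, -0.05, 0.45, 0, 0, 0, 0, 0, -0.15, 0.45, 0, 0, 0, 0, 0, -0.4, 0.45, 0, 0, 0, 0, 0, -0.65, -0.1, 0, 0, 0, 0, 0, -0.85, -0.1, 0, 0, 0, 0, 0, -0.85, -0.1],
)

```text
t: 19.35
tool_pos: [0.5986, -0.1668, 0.3492]
tcp_rot: [0.003, -0.655, 0.756, -0.004]
force: [0.8, 0.3, -1.6]
opening: 0.0471
```

```bash
python3 - <<'E'
from held import *
p,R,s=cur(); print(p,s["opening"]); a=x[2:5]
pp,RR=basket(a,45,.14); rv=(R.inv()*RR).as_rotvec(); print(pp,np.linalg.norm(rv))
P=[("1",(np.array([.585,-.05,.35]),R*Ro.from_rotvec(rv*.33))),("2",(np.array([.57,0.05,.32]),R*Ro.from_rotvec(rv*.67))),("4",(pp,RR)),("g",basket(a,45,.057))]
follow(s["joints"],P); rel(*P[0][1]);rel(*P[1][1])
E
```

```text
[ 0.59862728 -0.16676339  0.34919135] 0.04714183796791836
[0.60134844 0.09805422 0.16839853] 1.611684256220652
1 [ 0.585 -0.05   0.35 ] turn 30.0 [ 0.03  0.16  0.1  -0.32 -1.43  1.01] margin 1.10 err 3.0e-09 jump 0.03
2 [0.57 0.05 0.32] turn 31.0 [-0.    0.06 -0.1  -0.63 -1.19  0.73] margin 0.92 err 1.4e-09 jump 0.03
4 [0.601 0.098 0.168] turn 30.0 [-0.15  0.22 -0.34 -1.17 -0.85  0.96] margin 0.68 err 6.4e-14 jump 0.06
g [0.643 0.15  0.119] turn 0.0 [-0.06  0.34 -0.31 -1.28 -0.76  1.04] margin 0.68 err 4.5e-11 jump 0.01
t 19.35 turn [-0.106, -0.651, 0.834] shift [-0.568, 0.151, -0.006] maxabs 0.83
t 19.35 turn [-0.216, -1.323, 1.694] shift [-1.052, 0.298, 0.142] maxabs 1.69
```

Call:
apply_moves(
  motion=[-0.106, -0.651, 0.834, -0.568, 0.151, 0, -0.1, -0.106, -0.651, 0.834, -0.568, 0.151, 0, -0.1, -0.106, -0.651, 0.834, -0.568, 0.151, 0, -0.1, -0.106, -0.651, 0.834, -0.568, 0.151, 0, -0.1, -0.106, -0.651, 0.834, -0.568, 0.151, 0, -0.1],
)

```text
t: 19.98
tool_pos: [0.5835, -0.0501, 0.3438]
tcp_rot: [0.105, -0.477, 0.864, 0.124]
force: [0.3, -0.6, 0.2]
opening: 0.0473
```

```bash
python3 - <<'E'
from held import *
p,R,s=cur(); print(p,s["opening"]); a=x[2:5]
pp,RR=basket(a,45,.14); rv=(R.inv()*RR).as_rotvec()
rel([.57,.05,.32],R*Ro.from_rotvec(rv*.55))
E
```

```text
[ 0.58354859 -0.0500983   0.34384342] 0.04732769967890887
t 19.98 turn [-0.115, -0.735, 0.928] shift [-0.328, 0.302, 0.265] maxabs 0.93
```

Call:
apply_moves(
  motion=[-0.115, -0.735, 0.928, -0.328, 0.302, 0.265, -0.1, -0.115, -0.735, 0.928, -0.328, 0.302, 0.265, -0.1, -0.115, -0.735, 0.928, -0.328, 0.302, 0.265, -0.1, -0.115, -0.735, 0.928, -0.328, 0.302, 0.265, -0.1, -0.115, -0.735, 0.928, -0.328, 0.302, 0.265, -0.1],
)

```text
t: 20.6
tool_pos: [0.5703, 0.0499, 0.3204]
tcp_rot: [0.215, -0.239, 0.913, 0.252]
force: [-0.1, 1.0, -0.7]
opening: 0.0471
```

```bash
python3 - <<'E'
from held import *
p,R,s=cur(); print(p,s["opening"]); a=x[2:5]
rel(*basket(a,45,.14))
E
```

```text
[0.57031848 0.04987673 0.32041974] 0.047077526341292975
t 20.6 turn [-0.096, -0.602, 0.761] shift [0.188, -0.174, 0.771] maxabs 0.77
```

Call:
apply_moves(
  motion=[-0.05, -0.3, 0.38, 0.05, -0.09, 0.15, -0.1, -0.096, -0.602, 0.761, 0.1, -0.17, 0.35, -0.1, -0.096, -0.602, 0.761, 0.18, -0.174, 0.6, -0.1, -0.096, -0.602, 0.761, 0.188, -0.174, 0.77, -0.1, -0.096, -0.602, 0.761, 0.188, -0.174, 0.77, -0.1, -0.096, -0.602, 0.761, 0.188, -0.174, 0.77, -0.1, -0.096, -0.602, 0.761, 0.188, -0.174, 0.77, -0.1],
)

```text
t: 21.48
tool_pos: [0.6018, 0.0987, 0.17]
tcp_rot: [0.292, -0.028, 0.892, 0.343]
force: [0.9, -0.2, -0.1]
opening: 0.047
```

```bash
python3 - <<'E'
from held import *
p,R,s=cur(); print(p,s["opening"]); a=x[2:5]
rel(*basket(a,45,.14)); rel(*basket(a,45,.057)); c=cam("wrist"); cv2.imwrite("pics/w12.png",c["frame"])
E
```

```text
[0.60180213 0.09865601 0.17001652] 0.047032008863779964
t 21.48 turn [0.002, 0.005, 0.001] shift [0.006, -0.007, 0.002] maxabs 0.01
t 21.48 turn [0.002, 0.005, 0.001] shift [0.007, -0.007, 0.417] maxabs 0.42
```

View pics/w12.png

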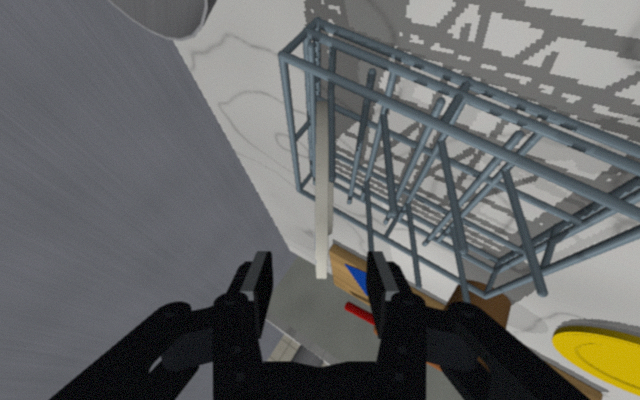

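The blue plate's edge (col 322) is centred between the fingers. Advancing and closing.

Call:
apply_moves(
  motion=[0, 0, 0, 0.007, -0.007, 0.12, -0.1, 0, 0, 0, 0.007, -0.007, 0.25, -0.1, 0, 0, 0, 0.007, -0.007, 0.36, -0.1, 0, 0, 0, 0.007, -0.007, 0.417, -0.1, 0, 0, 0, 0.007, -0.007, 0.417, -0.1],
)

```text
t: 22.15
tool_pos: [0.6421, 0.151, 0.1165]
tcp_rot: [0.291, -0.027, 0.893, 0.344]
force: [-0.0, -0.9, 0.1]
opening: 0.0469
```

Call:
apply_moves(
  motion=[0, 0, 0, 0, 0, 0, 1, 0, 0, 0, 0, 0, 0, 1, 0, 0, 0, 0, 0, 0, 1, 0, 0, 0, 0, 0, 0, 1, 0, 0, 0, 0, 0, 0, 1, 0, 0, 0, 0, 0, 0, 1],
  squeeze=70,
)

```text
t: 22.9
tool_pos: [0.6428, 0.1501, 0.1181]
tcp_rot: [0.292, -0.027, 0.892, 0.343]
force: [0.9, -3.0, 4.6]
opening: 0.0074
```

```bash
python3 - <<'E'
from held import *
p,R,s=cur(); print(p,s["opening"],s["force"]); a=x[2:5]
rel(*basket(a,45,.057)); held(); rel(p+u*.112+n*.004,R)
E
```

```text
[0.64279752 0.15008579 0.11805807] 0.007361837787082527 [ 0.88565679 -2.95461722  4.6139579 ]
t 22.9 turn [0.002, 0.005, -0.003] shift [-0.003, 0.003, -0.002] maxabs 0.01
held n 6688 808 centre tool y,z mm [-30.7  69.3] x med 0.3658860163379016 x vs z slope 0.0431 vs y -0.0531 res 9.736834175299885
t 22.95 turn [-0.0, -0.0, -0.0] shift [-0.021, 0.396, -0.396] maxabs 0.4
```

Call:
apply_moves(
  motion=[0, 0, 0, -0.005, 0.02, -0.02, 1, 0, 0, 0, -0.01, 0.07, -0.07, 1, 0, 0, 0, -0.015, 0.12, -0.12, 1, 0, 0, 0, -0.02, 0.18, -0.18, 1, 0, 0, 0, -0.02, 0.24, -0.24, 1, 0, 0, 0, -0.02, 0.3, -0.3, 1, 0, 0, 0, -0.02, 0.36, -0.36, 1, 0, 0, 0, -0.02, 0.4, -0.4, 1, 0, 0, 0, -0.02, 0.4, -0.4, 1],
)

```text
t: 24.08
tool_pos: [0.5846, 0.161, 0.2154]
tcp_rot: [0.291, -0.027, 0.892, 0.344]
force: [0.6, 0.1, -4.4]
opening: 0.0072
```

```bash
python3 - <<'E'
from held import *
p,R,s=cur(); print(p,s["opening"],s["force"]); held("pics/w13.png")
pp,RR=rackpose(.08,.29); rv=(R.inv()*RR).as_rotvec(); P=[]
for f,po in ((.28,np.array([.60,.11,.34])),(.62,np.array([.605,.03,.375])),(1,pp)): P.append((f,(po,R*Ro.from_rotvec(rv*f))))
follow(s["joints"],P); rel(*P[0][1])
E
```

```text
[0.58464211 0.16101937 0.215425  ] 0.007238570361027308 [ 0.62444392  0.09578481 -4.41235985]
held n 3059 2825 centre tool y,z mm [ 0.2 58. ] x med 0.30289552510509155 x vs z slope -0.0014 vs y 0.0023 res 0.3658057509449558
0.28 [0.6  0.11 0.34] turn 26.0 [ 0.1   0.06 -0.07 -0.65 -1.12  0.58] margin 0.67 err 3.1e-14 jump 0.06
0.62 [0.605 0.03  0.375] turn 31.0 [ 0.13  0.15  0.14 -0.36 -1.43  0.84] margin 0.97 err 5.8e-10 jump 0.03
1 [ 0.608 -0.103  0.348] turn 35.0 [ 0.15  0.21  0.07 -0.   -1.43  1.28] margin 1.09 err 4.8e-09 jump 0.04
t 24.12 turn [0.087, 0.556, -0.706] shift [-0.438, 0.161, -0.494] maxabs 0.71
```

View pics/w13.png

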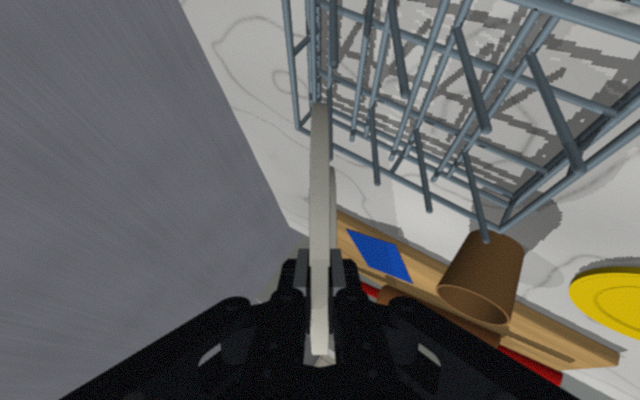

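Blue is out, held at (0.2, 58) mm, no slip. Carrying.

Call:
apply_moves(
  motion=[0, 0, 0, -0.04, 0.02, -0.06, 1, 0.01, 0.08, -0.1, -0.1, 0.05, -0.15, 1, 0.03, 0.18, -0.22, -0.18, 0.08, -0.26, 1, 0.05, 0.3, -0.37, -0.28, 0.11, -0.35, 1, 0.065, 0.42, -0.53, -0.36, 0.14, -0.43, 1, 0.087, 0.556, -0.706, -0.438, 0.161, -0.494, 1, 0.087, 0.556, -0.706, -0.438, 0.161, -0.494, 1],
)

```text
t: 25.0
tool_pos: [0.6019, 0.1099, 0.3404]
tcp_rot: [0.222, -0.224, 0.913, 0.261]
force: [0.1, 0.9, -5.0]
opening: 0.0075
```

```bash
python3 - <<'E'
from held import *
p,R,s=cur(); print(p)
pp,RR=rackpose(.08,.29); rv=(R.inv()*RR).as_rotvec(); rel([.605,.03,.375],R*Ro.from_rotvec(rv*.5))
E
```

```text
[0.60190756 0.10990874 0.34044379]
t 25.0 turn [0.111, 0.716, -0.905] shift [0.014, -0.248, -0.358] maxabs 0.91
```

Call:
apply_moves(
  motion=[0.01, 0.08, -0.1, 0, -0.03, -0.05, 1, 0.03, 0.2, -0.25, 0, -0.07, -0.12, 1, 0.05, 0.32, -0.4, 0.01, -0.11, -0.19, 1, 0.07, 0.44, -0.56, 0.01, -0.16, -0.26, 1, 0.09, 0.56, -0.71, 0.014, -0.2, -0.31, 1, 0.1, 0.66, -0.84, 0.014, -0.23, -0.34, 1, 0.111, 0.716, -0.905, 0.014, -0.248, -0.358, 1, 0.111, 0.716, -0.905, 0.014, -0.248, -0.358, 1],
)

```text
t: 26.0
tool_pos: [0.6034, 0.0303, 0.3733]
tcp_rot: [0.115, -0.457, 0.871, 0.137]
force: [0.4, 0.5, -4.3]
opening: 0.0077
```

```bash
python3 - <<'E'
from held import *
p,R,s=cur(); print(p); rel(*rackpose(.08,.29))
E
```

```text
[0.6034082  0.03028834 0.37329754]
t 26.0 turn [0.116, 0.717, -0.909] shift [0.539, -0.397, -0.109] maxabs 0.91
```

Call:
apply_moves(
  motion=[0.01, 0.08, -0.1, 0.05, -0.05, -0.02, 1, 0.035, 0.2, -0.25, 0.12, -0.1, -0.04, 1, 0.05, 0.32, -0.4, 0.2, -0.16, -0.06, 1, 0.075, 0.44, -0.56, 0.29, -0.22, -0.09, 1, 0.09, 0.56, -0.71, 0.38, -0.28, -0.11, 1, 0.105, 0.66, -0.84, 0.46, -0.34, -0.11, 1, 0.116, 0.717, -0.909, 0.52, -0.38, -0.109, 1, 0.116, 0.717, -0.909, 0.539, -0.397, -0.109, 1, 0.116, 0.717, -0.909, 0.539, -0.397, -0.109, 1],
)

```text
t: 27.12
tool_pos: [0.6079, -0.1035, 0.3494]
tcp_rot: [0.001, -0.653, 0.757, -0.001]
force: [-0.3, -1.0, -4.7]
opening: 0.0074
```

```bash
python3 - <<'E'
from rack2 import *
p,R,s=cur(); print(p,s["force"]); rel(*rackpose(.08,.29)); h=held("pics/w14.png")
c=p+R.apply([.0005,h[0],h[1]])
for r in (rk,refit((200,480,90,230))):
    X,Y,a=r; d=c[:2]-r[:2]; print("plate in rack x,y mm",(np.cos(a)*d[0]+np.sin(a)*d[1])*1e3,(-np.sin(a)*d[0]+np.cos(a)*d[1])*1e3)
print(c)
E
```

```text
[ 0.6078644  -0.10353687  0.34940495] [-0.25315686 -1.0419223  -4.6526183 ]
t 27.12 turn [-0.004, 0.001, -0.003] shift [-0.003, 0.002, 0.007] maxabs 0.01
held n 2888 2789 centre tool y,z mm [ 1.1 59.3] x med 1.031628246650021 x vs z slope -0.0011 vs y 0.0002 res 0.36086864354902687
rack 1788 2139 [ 0.5993 -0.1745 -0.1485] rms 9.35
plate in rack x,y mm -0.6205672070386266 78.93133506123799
plate in rack x,y mm -3.0420281855061906 70.98339845553176
[ 0.6068282  -0.10386575  0.29007377]
```

View pics/w14.png

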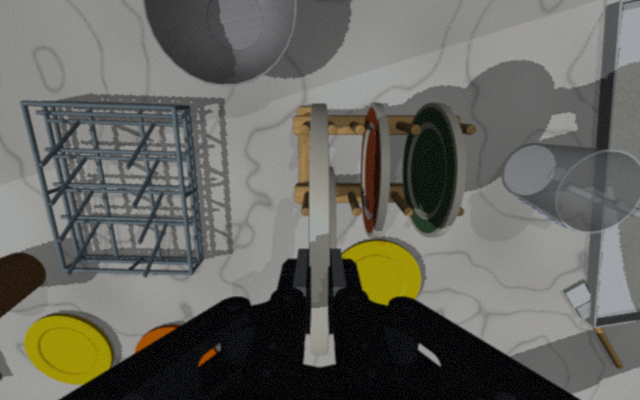

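The second refit is invalid: its 9 mm rms comes from the red plate contaminating the wood mask. By the earlier fit the plate is at x −0.6, y 79–80 mm (target 80). Lowering.

Call:
apply_moves(
  motion=[0, 0, 0, -0.003, 0, 0.07, 1, 0, 0, 0, -0.003, 0, 0.17, 1, 0, 0, 0, -0.003, 0, 0.28, 1, 0, 0, 0, -0.003, 0, 0.39, 1, 0, 0, 0, -0.003, 0, 0.5, 1, 0, 0, 0, -0.003, 0, 0.6, 1, 0, 0, 0, -0.003, 0, 0.69, 1, 0, 0, 0, -0.003, 0, 0.75, 1, 0, 0, 0, -0.003, 0, 0.78, 1, 0, 0, 0, -0.003, 0, 0.78, 1],
)

```text
t: 28.48
tool_pos: [0.6083, -0.1031, 0.1933]
tcp_rot: [0.0, -0.654, 0.756, -0.001]
force: [0.3, -0.0, -3.5]
opening: 0.0074
```

```bash
python3 - <<'E'
from held import *
p,R,s=cur(); print(p,s["force"]); h=held("pics/w15.png"); print("centre",p+R.apply([0.0005,h[0],h[1]]))
E
```

```text
[ 0.60830359 -0.10306743  0.19327415] [ 0.33416385 -0.02230164 -3.5272002 ]
held n 2898 2788 centre tool y,z mm [ 1.3 59.6] x med 0.8756053237190201 x vs z slope -0.0005 vs y -0.0003 res 0.34587899097847374
centre [ 0.60700371 -0.10344178  0.13364188]
```

View pics/w15.png

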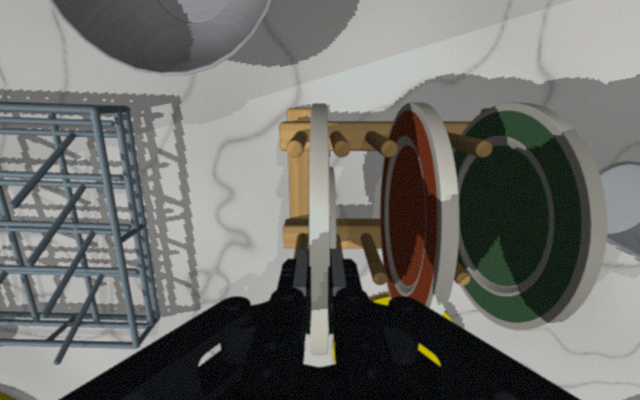

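The blue plate (col 320) is midway between the dowels at cols 296 and 341. Creeping down.

Call:
apply_moves(
  motion=[0, 0, 0, 0, 0, 0.025, 1, 0, 0, 0, 0, 0, 0.045, 1, 0, 0, 0, 0, 0, 0.06, 1, 0, 0, 0, 0, 0, 0.07, 1, 0, 0, 0, 0, 0, 0.075, 1, 0, 0, 0, 0, 0, 0.08, 1],
)

```text
t: 29.28
tool_pos: [0.6084, -0.1031, 0.1775]
tcp_rot: [0.0, -0.654, 0.756, -0.001]
force: [0.1, 0.7, -5.2]
opening: 0.0076
```

Call:
apply_moves(
  motion=[0, 0, 0, 0, 0, 0.004, 1, 0, 0, 0, 0, 0, 0.007, 1],
)

```text
t: 29.52
tool_pos: [0.6084, -0.1031, 0.1761]
tcp_rot: [0.0, -0.654, 0.756, -0.001]
force: [0.7, -0.2, -4.3]
opening: 0.0073
```

Call:
apply_moves(
  motion=[0, 0, 0, 0, 0, 0.004, 1, 0, 0, 0, 0, 0, 0.007, 1],
)

```text
t: 29.78
tool_pos: [0.6084, -0.1031, 0.1746]
tcp_rot: [0.0, -0.654, 0.756, -0.001]
force: [0.6, -0.3, -4.7]
opening: 0.0075
```

Call:
apply_moves(
  motion=[0, 0, 0, 0, 0, 0.004, 1, 0, 0, 0, 0, 0, 0.005, 1],
)

```text
t: 30.02
tool_pos: [0.6084, -0.1032, 0.1737]
tcp_rot: [0.0, -0.654, 0.756, -0.001]
force: [0.6, -0.3, -3.9]
opening: 0.0075
```

Call:
apply_moves(
  motion=[0, 0, 0, 0, 0, 0.004, 1, 0, 0, 0, 0, 0, 0.005, 1],
)

```text
t: 30.28
tool_pos: [0.6088, -0.1032, 0.1733]
tcp_rot: [0.001, -0.654, 0.756, -0.002]
force: [-0.5, 0.6, 0.7]
opening: 0.0074
```

Call:
apply_moves(
  motion=[0, 0, 0, 0, 0, 0.003, 1, 0, 0, 0, 0, 0, 0.003, 1],
)

```text
t: 30.52
tool_pos: [0.609, -0.1032, 0.1731]
tcp_rot: [0.001, -0.654, 0.756, -0.002]
force: [0.0, 1.0, 5.2]
opening: 0.0073
```

Seated (force now +5 N upward). Easing the grip and opening.

Call:
apply_moves(
  motion=[0, 0, 0, 0, 0, -0.002, 1, 0, 0, 0, 0, 0, -0.002, 0.78, 0, 0, 0, 0, 0, -0.002, 0.74, 0, 0, 0, 0, 0, -0.002, 0.7, 0, 0, 0, 0, 0, -0.002, 0.65, 0, 0, 0, 0, 0, -0.002, 0.55, 0, 0, 0, 0, 0, -0.002, 0.45],
  squeeze=20,
)

```text
t: 31.4
tool_pos: [0.6084, -0.1032, 0.1725]
tcp_rot: [0.0, -0.654, 0.756, -0.001]
force: [-0.4, -0.2, 0.7]
opening: 0.0236
```

```bash
python3 - <<'E'
from held import *
p,R,s=cur(); print(p,s["force"],s["opening"]); h=held("pics/w16.png"); print("centre",p+R.apply([0.0005,h[0],h[1]]))
E
```

```text
[ 0.60837833 -0.10315035  0.17246355] [-0.4066509  -0.24913894  0.72592721] 0.02360397019526986
held n 2991 2857 centre tool y,z mm [ 0.3 58.5] x med 0.8514262380663368 x vs z slope -0.0147 vs y 0.0051 res 0.37906524148212384
centre [ 0.60816966 -0.10367612  0.11397438]
```

View pics/w16.png

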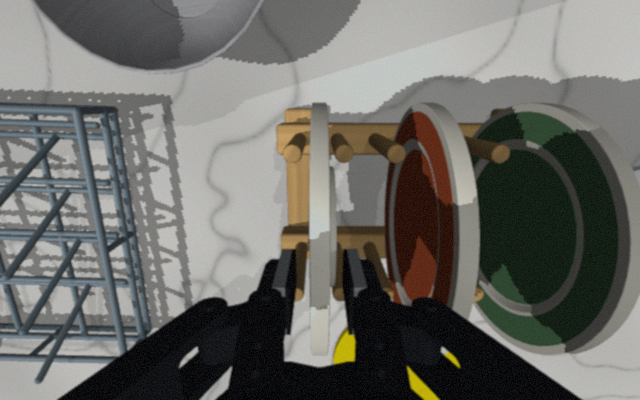

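Blue is standing free between the open fingers, its centre reading 114 mm like red's. Retreating and looking.

Call:
apply_moves(
  motion=[0, 0, 0, 0, 0, -0.04, 0.45, 0, 0, 0, 0, 0, -0.12, 0.45, 0, 0, 0, 0, 0, -0.35, 0.45, 0, 0, 0, 0, 0, -0.6, 0.45, 0, 0, 0, 0, 0, -0.85, 0.45, 0, 0, 0, 0, 0, -0.85, 0.45],
)

```text
t: 32.2
tool_pos: [0.6097, -0.1033, 0.349]
tcp_rot: [0.004, -0.654, 0.756, -0.004]
force: [0.9, 0.1, -1.6]
opening: 0.0234
```

Call:
apply_moves(
  motion=[0, 0, 0, -1, 0.3, 0, 0.45, 0, 0, 0, -1, 0.3, 0, 0.45, 0, 0, 0, -1, 0.3, 0, 0.45, 0, 0, 0, -1, 0.3, 0, 0.45, 0, 0, 0, -1, 0.3, 0, 0.45, 0, 0, 0, -1, 0.3, 0, 0.45],
)

```text
t: 32.95
tool_pos: [0.5776, 0.1029, 0.3423]
tcp_rot: [0.0, -0.654, 0.757, -0.001]
force: [-0.1, -0.2, 0.1]
opening: 0.0237
```

```bash
python3 - <<'E' 2>/dev/null
from held import *
from h import proj
p,R,s=cur(); print(s["t"],p,s["force"])
w=cam("wrist"); d=cam("side"); sc=cam("scene")
np.savez("w17.npz",**w); np.savez("d17.npz",**d)
cv2.imwrite("pics/f.png",np.vstack([np.hstack([cv2.resize(d["frame"][80:240,260:450],(390,328)),cv2.resize(cv2.convertScaleAbs(sc["frame"][110:320,130:370],alpha=1.5),(390,328))])]))
cv2.imwrite("pics/w17.png",w["frame"])
for nm,c,lim in(("wrist",w,None),("side",d,None)):
    W=cloud(c); hsv=cv2.cvtColor(c["frame"],cv2.COLOR_BGR2HSV).astype(int)
    X,Y,a=rk; q=W-np.array([X,Y,0]); rx=np.cos(a)*q[...,0]+np.sin(a)*q[...,1]; ry=-np.sin(a)*q[...,0]+np.cos(a)*q[...,1]
    for gy in (-48,16,80):
        m=(abs(ry*1e3-gy)<14)&(abs(rx)<.09)&(W[...,2]>.128)&(W[...,2]<.21)
        if m.sum()>50: print(nm,gy,m.sum(),"x ext",np.percentile(rx[m]*1e3,[1,99]).round(1),"y med",np.median(ry[m]*1e3).round(1),"y vs z slope",np.polyfit(W[...,2][m],ry[m],1)[0].round(3),"top z",np.percentile(W[...,2][m]*1e3,99.5).round(1))
E
```

```text
32.95 [0.57759779 0.10289683 0.34234773] [-0.12638355 -0.18589341  0.10414139]
wrist -48 2764 x ext [-73.5  65. ] y med -52.8 y vs z slope -0.031 top z 166.2
wrist 16 7443 x ext [-69.5  73.8] y med 17.8 y vs z slope -0.0 top z 194.9
wrist 80 5951 x ext [-69.7  74.1] y med 82.2 y vs z slope -0.015 top z 194.9
side -48 583 x ext [-77.3  71.7] y med -49.6 y vs z slope -0.053 top z 197.6
side 16 552 x ext [-76.   72.1] y med 21.4 y vs z slope 0.014 top z 198.2
side 80 564 x ext [-76.4  71.4] y med 85.8 y vs z slope -0.0 top z 196.2
```

View pics/f.png

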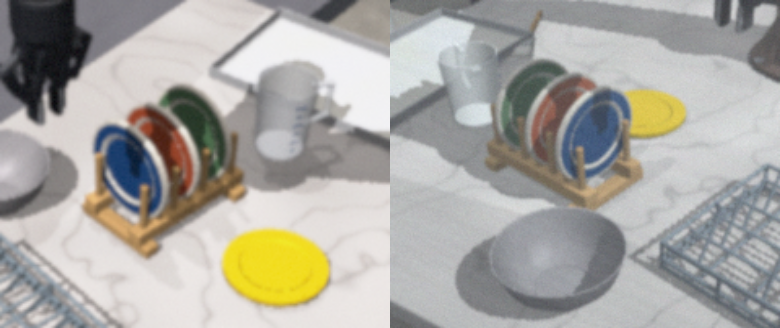

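View pics/w17.png

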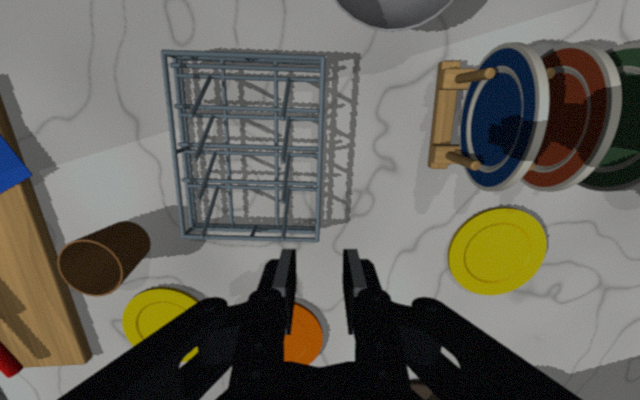

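All three plates stand upright facing the same way: tops at 195–198 mm (nominal 196), x-centred within about 3 mm, near vertical, and the arm is clear. Handing in.

```bash
python3 -c "
from bench import sign_off
print(sign_off())"
```

```text
the job is handed in; nothing more can be done
None
```

Both plates are out of the basket and standing in the rack. Red-brown is in the fourth gap from the rack's −y end (y = +16 mm) and blue in the sixth (y = +80 mm), both facing the same way as the green plate. I handed in at about 33 s of the 69 s, and no verdict is reported.

**Placing:** I lowered each plate at about 1 mm or less per row over the last few millimetres, until the wrist force showed it resting. The highest upward reading was about 5 N, for blue. Both plates stayed still when the fingers opened.

**Last checks:**
- Both moved plates: upper edges at 195–198 mm in the wrist and side views (nominal 196), centred in x to about 3 mm, leaning less than 1°.
- Green plate: standing in its gap, top at 197.6 mm in the side view.
- Jug and bowl: nothing came near them and they look unmoved in the last pictures. The tub also looked undisturbed in the last wrist picture. I did not measure these three again at the end.

**What failed or disagreed:**
- **Scene depth:** the scene camera's depth readings were unusable, so I used only its image.
- **Side camera:** it read the rack and plates about 5 mm too far in y compared with the wrist camera, so I followed the wrist camera.
- **Heights:** wrist depth read the plate centres at about 114 mm instead of 116, and the rails 1.4 mm low.
- **First grasp approach:** the first try on red-brown ran into the joint 3 limit without touching anything. I backed off and gripped both plates 45° round the rim instead.
- **Last rack fit:** one late refit of the rack was spoiled by the red plate in view, and I discarded it.

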